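# Set the practice gate valve one turn open

## Task

Take the worn gate valve on the bench by the upright crank grip on its handwheel. Turn it clockwise, gently, until the gate just comes home on its seat, then open it anticlockwise by exactly one full turn of real stem movement, to within about a tenth of a turn: the wheel has lost motion, so do not count the part where it turns freely before the load comes on. Let go of the wheel and leave the things lying around it alone.

Things in the scene. Friction and masses are not known exactly. Their poses are not given: they have to be found in the camera images.
- wheel_center (a point): Centre of the level black three-spoked handwheel of a grey gate valve, 194 mm above the bench, on its vertical axis. Rim circle of radius 65 mm, 16 mm thick (top at 202 mm); hub 36 mm across, top at 204 mm. Clockwise from above closes, anticlockwise opens. On the seat the load rises about 4 N per 0.1 rad and stays on: 13 to 20 N along the circle at the grip is enough; over 25 N the gate wedges.
- grip_mid (a point): Upright plain steel crank grip on the rim: round sleeve 25 mm in diameter, spinning freely on its own vertical pin, so it can be pinched and carried round the circle, any number of turns, without turning the hand. Its axis is 65 mm from the wheel's axis. The sleeve reaches from 210 to 280 mm above the bench; this point is on its axis 255 mm above the bench.
- stem_top (a point): Top of the 14 mm stem in the hub, on the wheel's axis: 225 mm above the bench with the gate on its seat, rising 2 mm a turn; starts 0.3 to 0.7 turn open; stays put when let go. Lost motion is 1/10 to 1/3 turn, partly taken up at the start: inside it the grip needs under 1 N along the circle, the stem stands still; past it, about 9 N while moving (2 to 5 N remain on stopping) and the stem moves.
- valve_base (a point): Top of the valve's steel base plate at its centre, 12 mm above the bench, under the wheel's axis. The plate, 110 x 300 mm (x, y), is fixed to the bench; the pipe lies along its y, axis 75 mm up; flanges 84 mm across.
- screwdriver: bystander: a screwdriver lying on the bench; origin under its middle
- tape: bystander: a roll of tape, 80 mm across, 19 mm high, lying flat; origin under its centre
- junction_box: bystander: white open junction box 85 x 85 x 40 mm; origin under its centre
- socket: bystander: white surface socket 70 x 70 x 37 mm; origin under its centre

How it is judged (in metres and radians):
On the way:
1. the gate has been closed onto its seat (height (world z) of stem_top below 0.2251 m), for 0.2 s.
At the end, for the whole second after the job is handed in: The top of the stem stands 227.0 mm above the bench, one turn (2.0 mm) above shut, to within 0.2 mm (a tenth of a turn), with the wheel released (height (world z) of stem_top between 0.2268 and 0.2272 m); the robot touches nothing.
It fails at once if the gate is wedged hard into its seat (height (world z) of stem_top below 0.2248 m).
It fails at once if a bystander is moved (distance of any of screwdriver, tape, junction_box, socket from where it was at the start of the episode above 0.03 m).
It also fails if it takes over 67 s, if anything falls off the work surface, if the arm or the gripper's body presses on something with over 40 N, if the wrist force passes 120 N, or if a joint passes its speed limit or range.

## Robot

A 7-joint arm with a two-finger parallel gripper is mounted at the origin on the work surface. World frame = base frame: x ahead of the robot, y to its left, z up, the work surface at z = 0. Lengths are in mm, angles in rad, forces in N, time in s.
With the tool pointing down it reaches from about 400 to 875 mm from the base axis. Payload 4.4 kg.
Tool frame: the origin (TCP) lies at the very end of the fingers, on their centre line; the grasp point (between the pads) lies 19 mm behind it; z points along the fingers, y is the direction in which the jaws open and shut (so a half turn about z gives the same grasp; the last joint's range is limited). The gripper opens to 85 mm and grips with 20 to 120 N. Pads are 22 mm wide; open, the fingers measure 114 mm over their backs; the gripper's body (76 mm by 85 mm) begins 54 mm behind the grasp point. The pads swing forward as they close: fully open they stand 13 mm farther back than shut.
Start: joints at [1.143, 0.628, 0.038, 1.517, -0.027, 0.996, -0.02], TCP at [230.102, -607.924, 192.413] pointing down, gripper open.
Joint ranges: [-3.06, 3.06], [-0.37, 2.12], [-1.25, 1.32], [0.18, 2.47], [-1.1, 4.24], [0.23, 1.98], [-2.94, 2.94]. Speed limits (rad/s): [2.57, 2.57, 3.14, 3.14, 3.14, 3.14, 3.14].

## Interface

Orientations are given as [roll, pitch, yaw] about the fixed x, y, z axes, in that order (R = Rz(yaw) Ry(pitch) Rx(roll)).
In Python, from cell import read_state, get_image, finish_job gives the robot as it stands.
- The arm moves only by the tool carry_out, never from a script. Its argument "series" is a list that holds one entry, the list of rows, each a list of 7 numbers: the shift along the tool's x, y, z in cm, then the turn, a rotation vector about the tool's x, y, z in rad, then the finger opening in cm, from 0 to 8.54. In form: [[[x, y, z, wx, wy, wz, grip], ...]]. A call has 1 to 5 rows; each row is the pose to reach, as a shift and turn from the pose commanded when the call began, along the tool's axes at that moment; what a row does not reach only later rows make up. A row lasts 1/12 s, in which the tool goes at most 41.7 mm and 7.16 degrees, less where a joint would pass 70% of its speed; a pose out of reach is approached as far as the arm can. A call with a gripper value outside its range is refused whole. The fingers move at their own pace and stop on an object; the grip force is fixed at half the most. Time passes only in rows, so rows that repeat a pose let the fingers close. It gives the time, the measured TCP pose, the force and the opening at its end, in the units of the state.
- read_state(): the state, without advancing time (a new reading comes with each control period).
- get_image(name): name is "side" or "top"; returns a dict with "img" (400x640x3 uint8, blue, green, red), "z_map" (400x640 float32, mm along the optical axis (not along the pixel's ray), 0 where there is no reading), "mtx" (3x3 intrinsics, pixels), "T" (4x4, takes a point from camera to world coordinates). Camera axes: x right, y down, z forward; pixel columns grow to the right and rows downward; lengths in mm; the calibration is good to about 2 mm. A picture is of the moment at which its call begins.
- finish_job(): hands the job in, once; it reports no verdict.
The state is a dict: "clock": time; "qpos": joint angles; "qd": joint speeds; "tau": joint torques, N m; "eef_pos": TCP position; "tool_rot": TCP orientation; "force": force on the tool from outside, world axes, zero at the start; "torque": the same for the moment, N m; "width": finger opening in mm.
Only numpy, scipy, OpenCV 4.12 (cv2) and the standard library are available. Lean on these libraries where they do the work, as an engineer would, in place of code of your own. Each camera call takes 0.05 s, during which the arm holds its last target.

## Working session

There is one attempt and no reset: what is moved stays moved. The work goes in short steps, Python scripts to look and compute and a tool call to move; the robot and the scene stay as the last step left them, time stands still between calls to the robot, and variables do not carry over. Pictures are saved under pics/ and viewed, and the job is handed in when it is done.

Besides the shell and the picture viewer there is one more tool, called after ">>>" as name(argument=value, ...) on one line, values as JSON. carry_out: Moves the arm, as the interface text tells. Its arguments: {"type":"object","properties":{"series":{"type":"array","items":{"type":"array","items":{"type":"array","items":{"type":"number"}}}}},"required":["series"]}

```bash
ls; mkdir -p pics; python3 - <<'E'
from cell import *
import cv2
s=read_state();print(s)
for n in("side","top"):
    d=get_image(n);cv2.imwrite(f"pics/{n}0.png",d["img"]);print(n,d["mtx"].tolist(),d["T"].round(3).tolist())
E
```

```text
pics
{'clock': 0.0, 'qpos': array([ 1.14319561,  0.62936146,  0.03840559,  1.51836833, -0.02702864,
        0.99632366, -0.02001326]), 'qd': array([-0.00086228, -0.0007201 ,  0.00072   , -0.00083855, -0.0006319 ,
        0.00034195,  0.00102378]), 'tau': array([ 8.07109936e-04, -5.63404942e+01,  1.22665409e+00, -1.93449157e+01,
        1.10965379e-02,  1.06892953e-02,  1.06839704e-05]), 'eef_pos': array([ 229.87643733, -607.23248156,  191.47846583]), 'tool_rot': array([-3.13964817e+00, -1.86629825e-05,  3.61801264e-01]), 'force': array([-0.05620158,  0.49078145,  1.04942314]), 'torque': array([ 0.00666744, -0.04840322,  0.0112279 ]), 'width': 85.1632066584866}
side [[379.61388057933556, 0.0, 322.9060387915999], [0.0, 379.61388057933556, 200.04493616011595], [0.0, 0.0, 1.0]] [[-0.719, -0.374, 0.586, -180.915], [-0.695, 0.401, -0.596, 731.404], [-0.012, -0.836, -0.549, 832.642], [0.0, 0.0, 0.0, 1.0]]
top [[409.7280589206758, 0.0, 321.02429486685287], [0.0, 409.7280589206758, 199.71592329278502], [0.0, 0.0, 1.0]] [[0.03, -0.983, 0.181, 310.78], [-0.999, -0.027, 0.018, -9.052], [-0.013, -0.181, -0.983, 1389.188], [0.0, 0.0, 0.0, 1.0]]
```

View pics/side0.png

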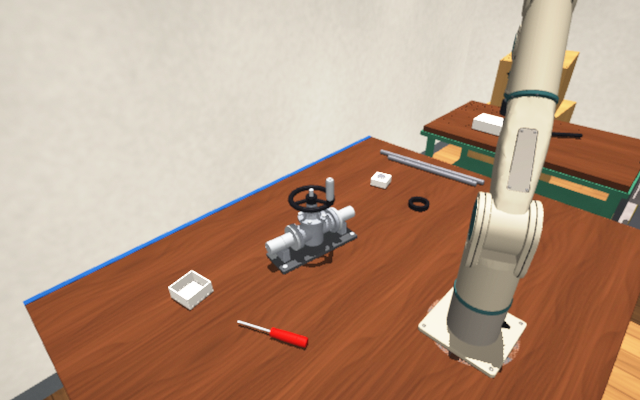

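View pics/top0.png

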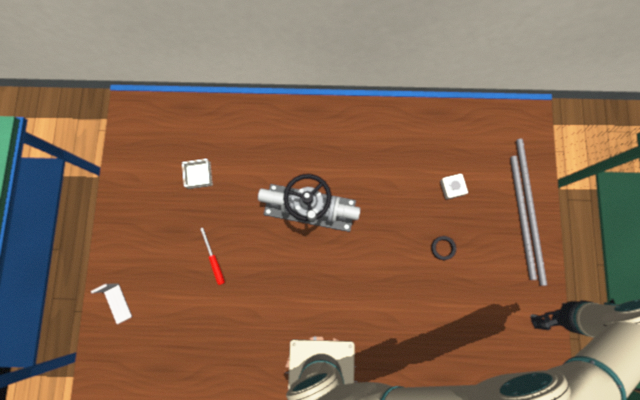

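The top view shows the wheel at about (307,198) with the grip near (312,213). In the side view the wheel is at (311,198) and the upright grip at (330,188). I'll zoom in on both.

```bash
cat > h.py <<'E'
from cell import *
import cv2, numpy as np
def pix2w(d,u,v,z):
    K,T=d["mtx"],d["T"]; r=T[:3,:3]@np.linalg.solve(K,[u,v,1.]); o=T[:3,3]
    return o+r*(z-o[2])/r[2]
def w2pix(d,p):
    T=d["T"]; c=T[:3,:3].T@(np.array(p)-T[:3,3]); q=d["mtx"]@c; return q[:2]/q[2]
def crop(d,u0,v0,w,h,s,fn):
    cv2.imwrite(fn,cv2.resize(d["img"][v0:v0+h,u0:u0+w],None,fx=s,fy=s,interpolation=cv2.INTER_CUBIC))
E
python3 - <<'E'
from h import *
crop(get_image("side"),250,160,120,120,5,"pics/s1.png")
d=get_image("top");crop(d,250,160,120,90,6,"pics/t1.png")
z=d["z_map"]; T=d["T"]
v,u=np.mgrid[160:250,250:370]
zz=z[160:250,250:370]
c=np.stack([(u-d["mtx"][0,2])/d["mtx"][0,0]*zz,(v-d["mtx"][1,2])/d["mtx"][1,1]*zz,zz],-1)
w=c@T[:3,:3].T+T[:3,3]
h=w[...,2]
m=(h>188)&(h<206);p=w[m][:,:2]
A=np.c_[2*p,np.ones(len(p))]
print(m.sum(),p.min(0),p.max(0),p.mean(0))
m=(h>255);print(m.sum(),w[m].mean(0),w[m].round(0)[:20].tolist())
m2=(h>212)&(h<250);print(np.c_[u[m2],v[m2],w[m2].round(0)])
E
```

```text
896 [464.81769756 -17.10768862] [610.92037861 125.15179163] [541.1719752   54.17426878]
112 [408.48492412  17.7361175  723.43375616] [[311.0, -9.0, 1389.0], [311.0, -9.0, 1389.0], [311.0, -9.0, 1389.0], [311.0, -9.0, 1389.0], [311.0, -9.0, 1389.0], [311.0, -9.0, 1389.0], [311.0, -9.0, 1389.0], [311.0, -9.0, 1389.0], [311.0, -9.0, 1389.0], [311.0, -9.0, 1389.0], [311.0, -9.0, 1389.0], [311.0, -9.0, 1389.0], [311.0, -9.0, 1389.0], [311.0, -9.0, 1389.0], [311.0, -9.0, 1389.0], [311.0, -9.0, 1389.0], [311.0, -9.0, 1389.0], [311.0, -9.0, 1389.0], [311.0, -9.0, 1389.0], [311.0, -9.0, 1389.0]]
[[306. 193. 544.  56. 223.]
 [307. 193. 544.  53. 223.]
 [308. 193. 543.  50. 227.]
 [305. 194. 540.  59. 229.]
 [306. 194. 541.  56. 222.]
 [307. 194. 541.  53. 225.]
 [308. 194. 541.  50. 225.]
 [309. 194. 540.  47. 227.]
 [305. 195. 538.  59. 225.]
 [306. 195. 537.  56. 226.]
 [307. 195. 538.  53. 222.]
 [308. 195. 537.  50. 227.]
 [309. 195. 539.  48. 218.]
 [305. 196. 535.  59. 224.]
 [306. 196. 534.  56. 226.]
 [307. 196. 535.  53. 224.]
 [308. 196. 535.  50. 225.]
 [309. 196. 536.  47. 222.]
 [306. 197. 533.  56. 220.]
 [307. 197. 532.  53. 224.]
 [308. 197. 533.  50. 220.]
 [316. 216. 474.  24. 247.]
 [316. 217. 472.  25. 241.]
 [315. 218. 468.  27. 248.]
 [316. 218. 472.  25. 222.]
 [309. 219. 466.  44. 237.]
 [314. 219. 465.  30. 246.]
 [315. 219. 468.  28. 229.]
 [310. 220. 465.  42. 224.]
 [311. 220. 464.  39. 231.]
 [312. 220. 464.  36. 237.]
 [313. 220. 465.  33. 230.]
 [314. 220. 465.  30. 226.]]
```

View pics/s1.png

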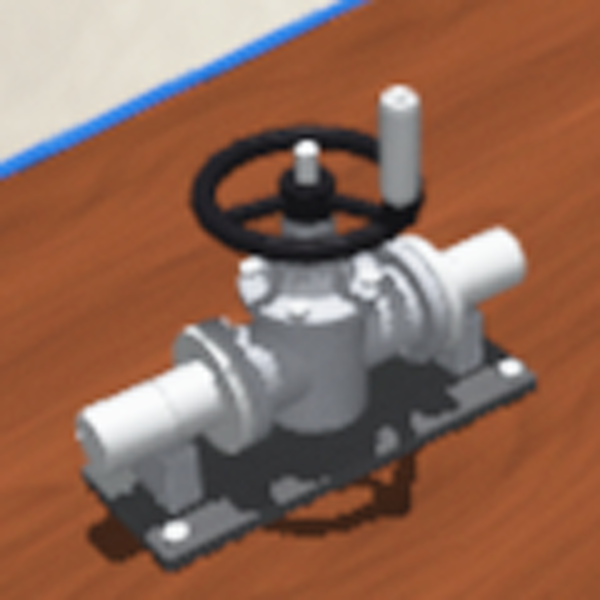

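View pics/t1.png

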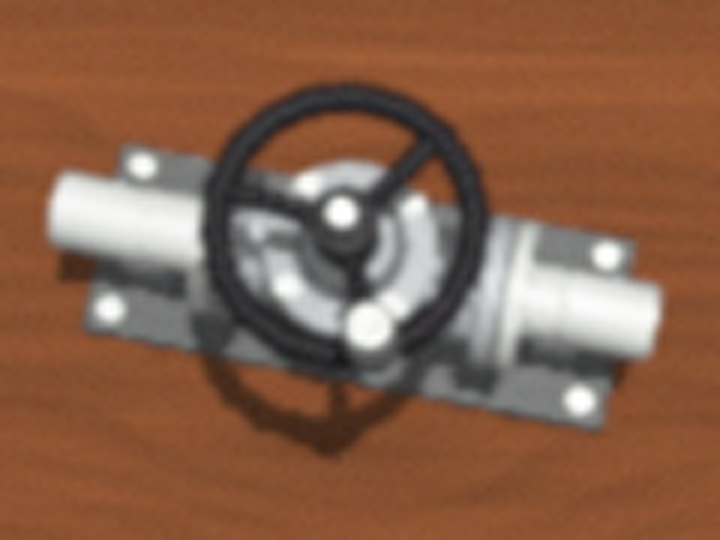

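```bash
python3 - <<'E'
from h import *
t=get_image("top");s=get_image("side")
g1=pix2w(t,311.5+.0,214.2,280);g2=pix2w(s,330,179,280)
s1=pix2w(t,306.8,195.2,226);s2=pix2w(s,311.4,189.6,226)
print(g1,g2,s1,s2)
for a in(s1,s2,np.array([537.9,54,0])):
  for g in (g1,g2): print(np.hypot(*(g-a)[:2]),np.degrees(np.arctan2(*(g-a)[1::-1])))
# depth cross-check of grip in side view
for d,a,b in((s,(325,335),(180,200)),(t,(307,318),(208,222))):
  v,u=np.mgrid[b[0]:b[1],a[0]:a[1]];z=d["z_map"][v,u];K=d["mtx"]
  w=np.stack([(u-K[0,2])/K[0,0]*z,(v-K[1,2])/K[1,1]*z,z],-1)@d["T"][:3,:3].T+d["T"][:3,3]
  m=(z>0)&(w[...,2]>215)&(w[...,2]<290);print(w[m].mean(0),w[m].min(0),w[m].max(0))
E
```

```text
[473.83277474  35.98187242 280.        ] [471.4280718   37.17871656 280.        ] [536.91242715  53.67474966 226.        ] [532.75537812  54.61450777 226.        ]
65.51397143268883 -164.332004620595
67.53014069809231 -165.86091297965476
61.79844892524039 -162.4518892412933
63.757707890591625 -164.12917036754575
66.55270298043563 -164.29200820914582
68.56728676695253 -165.7989470693441
[468.54954312  44.67898049 249.6037988 ] [460.6117241   29.51670853 215.58000623] [482.75660313  54.50584011 280.00729464]
[472.82649523  35.23954191 268.85721554] [463.36431154  24.1738451  221.13082932] [486.77474544  46.39457096 284.4103603 ]
```

```bash
python3 - <<'E'
import numpy as np
from scipy.spatial.transform import Rotation as R
r=R.from_euler('xyz',[-3.13964817,0,.3618])
dw=np.array([473.5-230.1,36.5+607.9,330-192.4])
print(r.inv().apply(dw)/40*1, (R.from_euler('xyz',[-np.pi,0,0]).as_matrix()), (r.inv()*R.from_euler('xyz',[np.pi,0,0])).as_rotvec())
E
```

```text
[ 11.39333231 -12.91988666  -3.41488396] [[ 1.0000000e+00 -0.0000000e+00  0.0000000e+00]
 [ 0.0000000e+00 -1.0000000e+00  1.2246468e-16]
 [-0.0000000e+00 -1.2246468e-16 -1.0000000e+00]] [-1.92322622e-03  3.51757081e-04  3.61799886e-01]
```

>>> carry_out(series=[[[2.28, -2.58, -0.68, 0, 0, 0.072, 8.5], [4.56, -5.17, -1.37, 0, 0, 0.145, 8.5], [6.84, -7.75, -2.05, -0.001, 0, 0.217, 8.5], [9.12, -10.34, -2.73, -0.0015, 0, 0.29, 8.5], [11.4, -12.92, -3.41, -0.0019, 0.0004, 0.3618, 8.5]]])

```text
clock: 0.72
eef_pos: [291.3, -445.1, 226.7]
tool_rot: [3.14, -0.001, -0.004]
force: [1.2, 1.8, -0.1]
width: 85.3
```

>>> carry_out(series=[[[1.2, -3.2, -1.0, 0, 0, 0, 8.5], [2.4, -6.4, -2.0, 0, 0, 0, 8.5], [3.6, -9.6, -3.0, 0, 0, 0, 8.5], [4.8, -12.8, -4.0, 0, 0, 0, 8.5], [6.0, -16.0, -5.0, 0, 0, 0, 8.5]]])

```text
clock: 1.13
eef_pos: [351.2, -285.0, 276.9]
tool_rot: [3.14, -0.001, -0.0]
force: [1.6, -0.5, -0.5]
width: 85.1
```

>>> carry_out(series=[[[1.2, -3.2, -1.0, 0, 0, 0, 8.5], [2.4, -6.4, -2.0, 0, 0, 0, 8.5], [3.6, -9.6, -3.0, 0, 0, 0, 8.5], [4.8, -12.8, -4.0, 0, 0, 0, 8.5], [6.0, -16.0, -5.0, 0, 0, 0, 8.5]]])

```text
clock: 1.55
eef_pos: [411.1, -124.9, 326.8]
tool_rot: [3.14, -0.001, -0.0]
force: [1.2, 0.0, 0.4]
width: 84.9
```

>>> carry_out(series=[[[1.2, -3.2, 0, 0, 0, 0, 8.5], [2.4, -6.4, 0, 0, 0, 0, 8.5], [3.6, -9.6, 0, 0, 0, 0, 8.5], [4.8, -12.8, 0, 0, 0, 0, 8.5], [6.2, -16.0, 0, 0, 0, 0, 8.5]]])

```text
clock: 1.97
eef_pos: [472.9, 35.0, 326.1]
tool_rot: [3.14, -0.001, -0.0]
force: [0.9, -0.7, -0.2]
width: 85.1
```

>>> carry_out(series=[[[0.05, -0.15, 3.0, 0, 0, 0, 8.5], [0.05, -0.15, 6.0, 0, 0, 0, 8.5], [0.05, -0.15, 8.0, 0, 0, 0, 8.5], [0.05, -0.15, 9.2, 0, 0, 0, 8.5], [0.05, -0.15, 9.2, 0, 0, 0, 8.5]]])

```text
clock: 2.38
eef_pos: [471.3, 34.6, 231.4]
tool_rot: [3.139, 0.005, 0.0]
force: [-1.1, -0.7, 0.5]
width: 85.2
```

```bash
python3 - <<'E'
from h import *
crop(get_image("side"),250,130,120,120,5,"pics/s2.png")
crop(get_image("top"),250,160,120,90,6,"pics/t2.png")
E
```

```text
(no output)
```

View pics/s2.png

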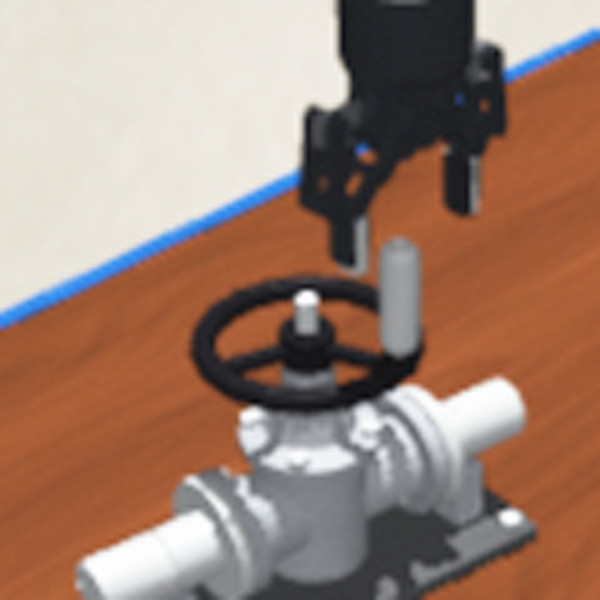

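View pics/t2.png

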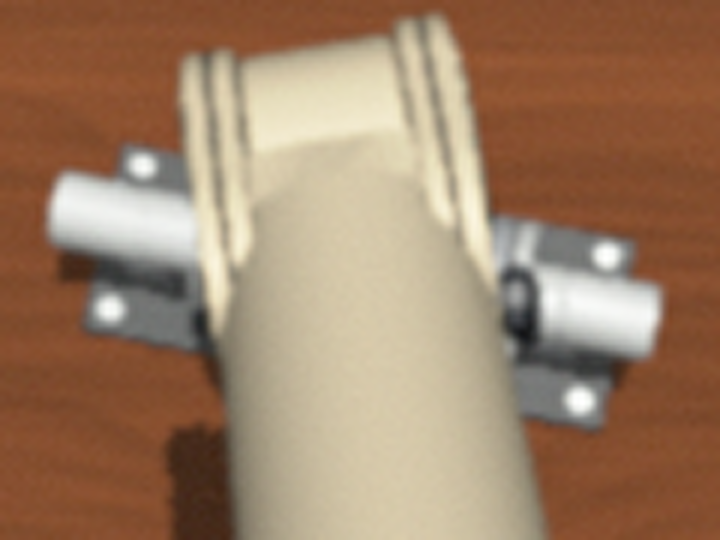

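```bash
python3 - <<'E'
from h import *
d=get_image("side");s=read_state();print(s["clock"],s["eef_pos"],s["qpos"])
for y in(77,-8):
  for z in (231,245,260,280,300,326):print(y,z,(w2pix(d,[472,y,z])-[250,130])*5)
crop(d,250,130,120,120,5,"pics/s3.png")
E
```

```text
2.5333 [474.17325803  34.84022446 234.61354466] [-0.0331576   0.32748055 -0.13365695  1.93083769  0.05792766  0.88492704
 -1.76730961]
77 231 [352.55525554 342.96354348]
77 245 [352.17757588 322.63224334]
77 260 [351.76699477 300.5297877 ]
77 280 [351.20978162 270.53381787]
77 300 [350.6410844  239.91963562]
77 326 [349.88401754 199.16511485]
-8 231 [450.31601064 287.13532727]
-8 245 [450.61046557 267.32883329]
-8 260 [450.93036611 245.81074099]
-8 280 [451.36417124 216.6308633 ]
-8 300 [451.80651095 186.87690736]
-8 326 [452.39473133 147.31029657]
```

View pics/s3.png

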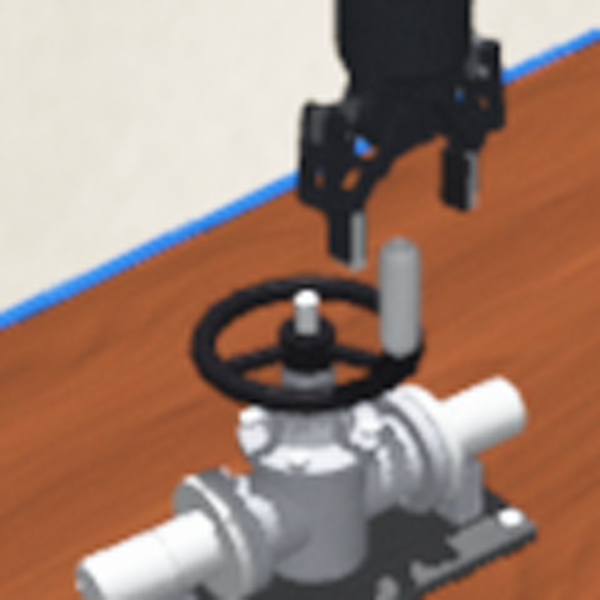

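```bash
python3 - <<'E'
from h import *
for n,(a,b),(c,e) in(("side",(306,348),(140,186)),):
  d=get_image(n);v,u=np.mgrid[c:e,a:b];z=d["z_map"][v,u];K=d["mtx"]
  w=np.stack([(u-K[0,2])/K[0,0]*z,(v-K[1,2])/K[1,1]*z,z],-1)@d["T"][:3,:3].T+d["T"][:3,3]
  for (uu,vv) in ((318,175),(319,180),(321,178),(343,165),(344,170),(341,168),(330,140),(330,182),(330,185)):
    print(uu,vv,w[vv-c,uu-a].round(1) , d["img"][vv,uu])
E
```

```text
318 175 [468.6  88.5 315.6] [38 34 33]
319 180 [467.   86.6 299.5] [38 34 33]
321 178 [462.6  83.  306.1] [136 134 132]
343 165 [461.3  -7.3 312. ] [69 67 66]
344 170 [463.3 -14.5 291.9] [ 94 108 137]
341 168 [468.8  -7.2 299.4] [32 29 29]
330 140 [446.9  63.  418.5] [42 38 35]
330 182 [466.2  42.8 274.4] [169 167 164]
330 185 [464.   45.2 266.3] [162 159 157]
```

```bash
python3 - <<'E'
from h import *
d=get_image("side");print(read_state()["eef_pos"],read_state()["force"])
a,b,c,e=300,370,90,190
v,u=np.mgrid[c:e,a:b];z=d["z_map"][v,u];K=d["mtx"]
w=np.stack([(u-K[0,2])/K[0,0]*z,(v-K[1,2])/K[1,1]*z,z],-1)@d["T"][:3,:3].T+d["T"][:3,3]
for col in (316,319,321,330,335,343):
  print(col,[(int(r),*w[r-c,col-a].round().astype(int)) for r in range(100,190,5)])
crop(d,240,60,150,120,5,"pics/s4.png")
E
```

```text
[474.430349    34.8480786  234.95664958] [-0.26402383  0.03348389  0.71331921]
316 [(100, np.int64(483), np.int64(76), np.int64(520)), (105, np.int64(494), np.int64(65), np.int64(502)), (110, np.int64(-181), np.int64(731), np.int64(833)), (115, np.int64(489), np.int64(71), np.int64(478)), (120, np.int64(491), np.int64(69), np.int64(464)), (125, np.int64(498), np.int64(63), np.int64(446)), (130, np.int64(496), np.int64(65), np.int64(433)), (135, np.int64(498), np.int64(63), np.int64(417)), (140, np.int64(1325), np.int64(-749), np.int64(-120)), (145, np.int64(1318), np.int64(-741), np.int64(-148)), (150, np.int64(479), np.int64(84), np.int64(387)), (155, np.int64(463), np.int64(100), np.int64(383)), (160, np.int64(462), np.int64(102), np.int64(369)), (165, np.int64(463), np.int64(101), np.int64(353)), (170, np.int64(464), np.int64(100), np.int64(338)), (175, np.int64(474), np.int64(91), np.int64(315)), (180, np.int64(475), np.int64(90), np.int64(298)), (185, np.int64(812), np.int64(-238), np.int64(-1))]
319 [(100, np.int64(476), np.int64(72), np.int64(521)), (105, np.int64(476), np.int
[... 3852 characters left out ...]
 np.int64(24), np.int64(465)), (125, np.int64(446), np.int64(14), np.int64(446)), (130, np.int64(439), np.int64(21), np.int64(436)), (135, np.int64(438), np.int64(21), np.int64(422)), (140, np.int64(442), np.int64(16), np.int64(404)), (145, np.int64(470), np.int64(-15), np.int64(370)), (150, np.int64(483), np.int64(-31), np.int64(344)), (155, np.int64(458), np.int64(-3), np.int64(347)), (160, np.int64(467), np.int64(-14), np.int64(324)), (165, np.int64(464), np.int64(-10), np.int64(310)), (170, np.int64(463), np.int64(-10), np.int64(294)), (175, np.int64(784), np.int64(-380), np.int64(0)), (180, np.int64(756), np.int64(-349), np.int64(-2)), (185, np.int64(732), np.int64(-321), np.int64(-5))]
```

View pics/s4.png

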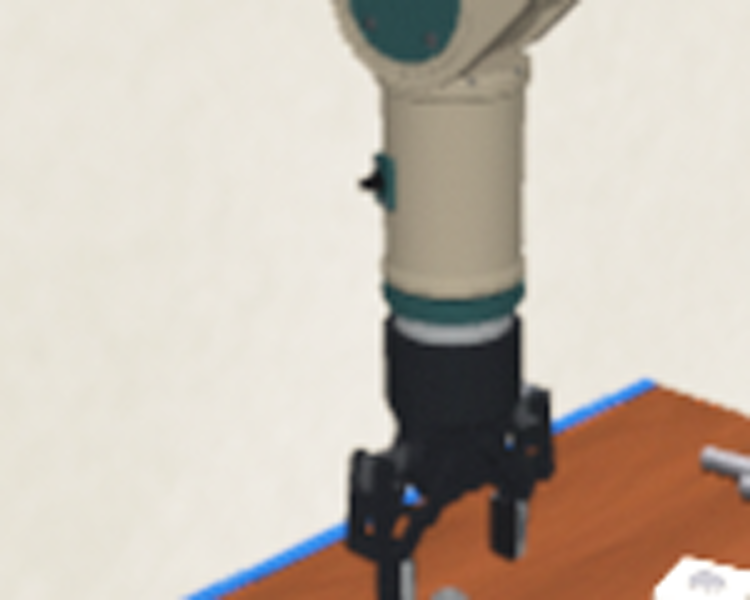

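>>> carry_out(series=[[[0, -0.1, 0.7, 0, 0, 0, 8.5], [0, -0.1, 1.4, 0, 0, 0, 8.5], [0, -0.1, 1.5, 0, 0, 0, 8.5]]])

```text
clock: 2.88
eef_pos: [472.7, 35.7, 217.8]
tool_rot: [3.14, 0.001, 0.0]
force: [0.1, -0.5, -0.8]
width: 84.9
```

```bash
python3 - <<'E'
from h import *
d=get_image("side");print(read_state())
crop(d,250,130,120,120,5,"pics/s5.png")
E
```

```text
{'clock': 2.9333, 'qpos': array([-0.03694279,  0.34814463, -0.13256224,  1.9545526 ,  0.06279101,
        0.84402651, -1.77417298]), 'qd': array([-9.04004370e-05, -7.24519327e-03,  2.01144887e-03, -1.70667859e-02,
       -2.22660924e-03,  1.66548353e-02,  1.75415367e-03]), 'tau': array([-3.56433133e-02, -3.89006996e+01, -5.87319508e-01, -1.73475105e+01,
        2.00202840e-02, -8.23072577e-02, -9.31161601e-03]), 'eef_pos': array([472.7408194 ,  35.65617127, 217.91941506]), 'tool_rot': array([3.13959710e+00, 1.02587432e-03, 7.34458625e-05]), 'force': array([-0.33738376, -0.4394768 ,  0.16110051]), 'torque': array([-0.02942748, -0.05718956,  0.016742  ]), 'width': 84.91581411888511}
```

View pics/s5.png

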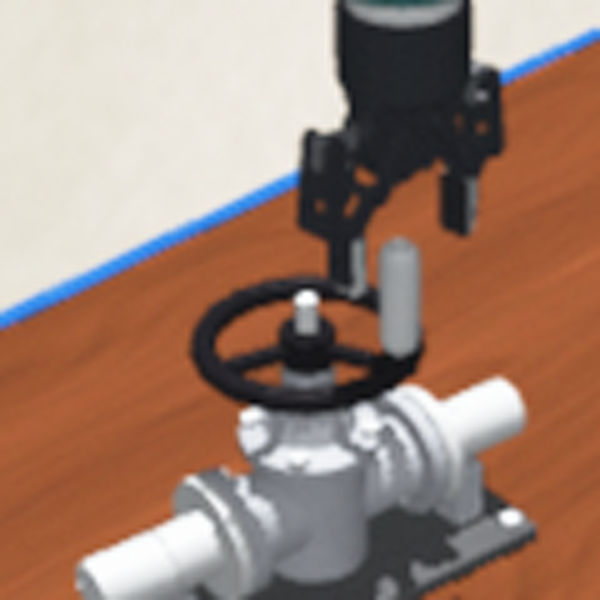

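>>> carry_out(series=[[[0.08, -0.08, 0.4, 0, 0, 0, 8.5], [0.08, -0.08, 0.7, 0, 0, 0, 8.5], [0.08, -0.08, 0.7, 0, 0, 0, 6], [0.08, -0.08, 0.7, 0, 0, 0, 4.5], [0.08, -0.08, 0.7, 0, 0, 0, 4.5]]])

```text
clock: 3.35
eef_pos: [474.4, 36.6, 211.8]
tool_rot: [3.14, -0.001, 0.0]
force: [0.5, -0.0, -0.5]
width: 50.9
```

```bash
python3 - <<'E'
from h import *
d=get_image("side");s=read_state();print(s["eef_pos"],s["force"],s["width"])
crop(d,250,130,120,120,5,"pics/s6.png")
E
```

```text
[474.45496545  36.53560972 211.91874058] [ 0.3509109   0.04927369 -0.36646317] 45.70599673825387
```

View pics/s6.png

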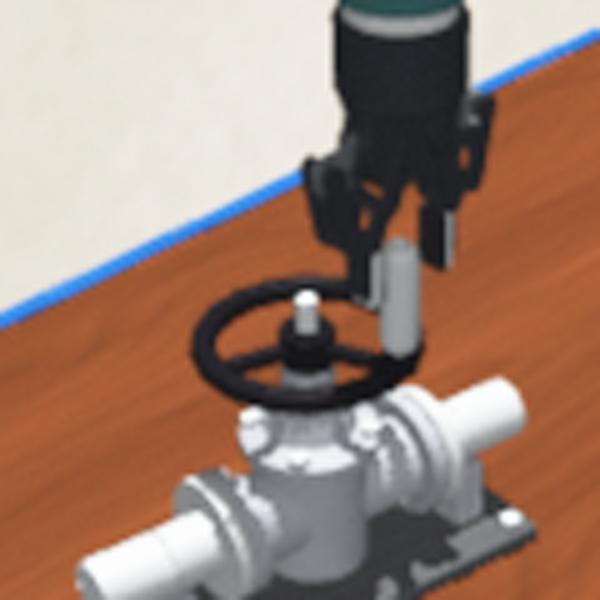

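>>> carry_out(series=[[[0, 0, 0.5, 0, 0, 0, 4.5], [0, 0, 1.0, 0, 0, 0, 4.5], [0, 0, 1.0, 0, 0, 0, 3.2], [0, 0, 1.0, 0, 0, 0, 2.0], [0, 0, 1.0, 0, 0, 0, 1.0]]])

```text
clock: 3.82
eef_pos: [474.1, 36.5, 201.7]
tool_rot: [3.14, -0.0, -0.0]
force: [-0.2, 0.2, -1.4]
width: 23.4
```

>>> carry_out(series=[[[0, 0, 0, 0, 0, 0, 1.0], [0, 0, 0, 0, 0, 0, 1.0], [0, 0, 0, 0, 0, 0, 1.0]]])

```text
clock: 4.07
eef_pos: [474.1, 36.5, 201.7]
tool_rot: [3.14, -0.0, -0.0]
force: [-0.3, -1.0, -1.8]
width: 23.2
```

```bash
python3 - <<'E'
from h import *
d=get_image("side");s=read_state();print(s["eef_pos"],s["force"],s["width"],s["tool_rot"])
crop(d,250,130,120,120,5,"pics/s7.png")
E
```

```text
[474.14076404  36.48149753 201.68611492] [ 0.69479223 -0.80966018 -1.37881124] 23.605988396164182 [ 3.13978168e+00 -3.72891196e-04 -7.49394996e-05]
```

View pics/s7.png

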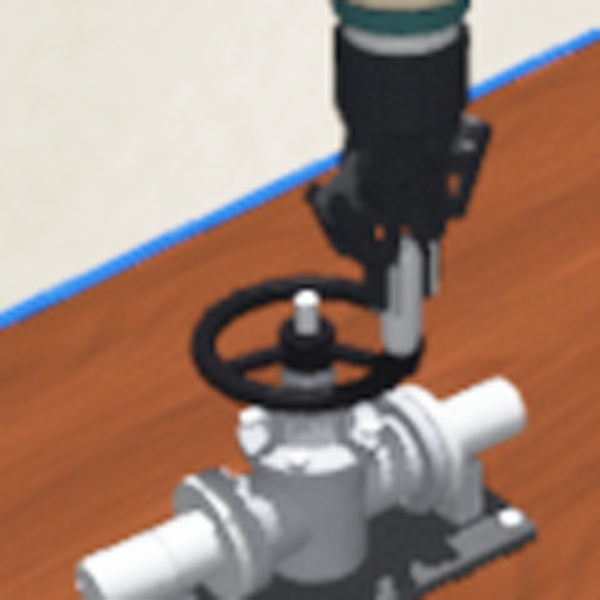

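```bash
cat > plan.py <<'E'
import numpy as np,sys,json
# usage: plan.py x0 y0 th0 step n calls [cx cy]: rows; commanded point at th0 is x0,y0 offset from circle
def P(t,R=65.): t=np.radians(t); return R*np.array([np.cos(t),np.sin(t)])
th,step,calls=map(float,sys.argv[1:4]); n=5
off=np.zeros(2)
for c in range(int(calls)):
    rows=[]
    for k in range(1,n+1):
        d=(P(th+step*k)-P(th))/10
        rows.append([round(d[0],2),round(-d[1],2),0,0,0,0,1])
    print(th+step*n,json.dumps([rows])); th+=step*n
E
python3 plan.py -164.5 -6 3
cat > st.py <<'E'
from cell import read_state
import numpy as np,sys
C=np.array([536.7,53.9])
if len(sys.argv)>2: C=np.array(list(map(float,sys.argv[1:3])))
s=read_state();p=s["eef_pos"][:2]-C;r=np.hypot(*p);er=p/r;et=np.array([-er[1],er[0]]);f=s["force"][:2]
print("t",s["clock"],"xy",s["eef_pos"].round(1),"ang",np.degrees(np.arctan2(p[1],p[0])).round(2),"r",r.round(2),"Fr",(f@er).round(1),"Ft",(f@et).round(1),"Fz",s["force"][2].round(1),"w",round(s["width"],1),s["torque"].round(2))
E
python3 st.py
```

```text
-194.5 [[[-0.15, -0.66, 0, 0, 0, 0, 1], [-0.22, -1.34, 0, 0, 0, 0, 1], [-0.23, -2.02, 0, 0, 0, 0, 1], [-0.17, -2.7, 0, 0, 0, 0, 1], [-0.03, -3.36, 0, 0, 0, 0, 1]]]
-224.5 [[[0.2, -0.65, 0, 0, 0, 0, 1], [0.48, -1.27, 0, 0, 0, 0, 1], [0.81, -1.86, 0, 0, 0, 0, 1], [1.21, -2.42, 0, 0, 0, 0, 1], [1.66, -2.93, 0, 0, 0, 0, 1]]]
-254.5 [[[0.5, -0.46, 0, 0, 0, 0, 1], [1.05, -0.86, 0, 0, 0, 0, 1], [1.63, -1.21, 0, 0, 0, 0, 1], [2.25, -1.49, 0, 0, 0, 0, 1], [2.9, -1.71, 0, 0, 0, 0, 1]]]
t 4.1167 xy [474.1  36.5 201.7] ang -164.44 r 64.94 Fr -0.5 Ft 1.0 Fz -1.4 w 23.6 [-0.06  0.13 -0.01]
```

>>> carry_out(series=[[[-0.15, -0.66, 0, 0, 0, 0, 1], [-0.22, -1.34, 0, 0, 0, 0, 1], [-0.23, -2.02, 0, 0, 0, 0, 1], [-0.17, -2.7, 0, 0, 0, 0, 1], [-0.03, -3.36, 0, 0, 0, 0, 1]]])

```text
clock: 4.53
eef_pos: [473.7, 71.3, 201.7]
tool_rot: [3.14, -0.0, 0.001]
force: [-0.5, 0.3, -1.6]
width: 23.5
```

```bash
python3 st.py
```

```text
t 4.5333 xy [473.7  71.3 201.7] ang 164.55 r 65.37 Fr 0.6 Ft -0.1 Fz -1.6 w 23.5 [-0.17  0.2   0.03]
```

>>> carry_out(series=[[[0.2, -0.65, 0, 0, 0, 0, 1], [0.48, -1.27, 0, 0, 0, 0, 1], [0.81, -1.86, 0, 0, 0, 0, 1], [1.21, -2.42, 0, 0, 0, 0, 1], [1.66, -2.93, 0, 0, 0, 0, 1]]])

```text
clock: 4.95
eef_pos: [490.8, 100.7, 201.8]
tool_rot: [3.141, -0.0, 0.001]
force: [-1.5, 0.9, 0.2]
width: 23.8
```

```bash
python3 st.py; python3 - <<'E'
from h import *
d=get_image("side")
crop(d,250,130,120,120,5,"pics/s8.png")
E
```

```text
t 4.95 xy [490.8 100.7 201.8] ang 134.44 r 65.57 Fr 1.7 Ft 0.4 Fz 0.2 w 23.8 [ 0.26  0.56 -0.01]
```

View pics/s8.png

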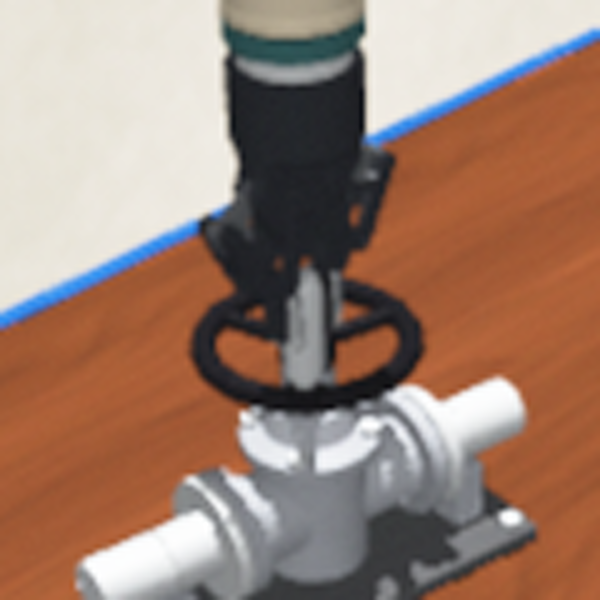

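>>> carry_out(series=[[[0.5, -0.46, 0, 0, 0, 0, 1], [1.05, -0.86, 0, 0, 0, 0, 1], [1.63, -1.21, 0, 0, 0, 0, 1], [2.25, -1.49, 0, 0, 0, 0, 1], [2.9, -1.71, 0, 0, 0, 0, 1]]])

```text
clock: 5.42
eef_pos: [518.8, 117.1, 201.6]
tool_rot: [3.14, 0.002, 0.0]
force: [-11.0, 3.9, 7.6]
width: 23.7
```

```bash
python3 st.py;python3 plan.py -254.5 -3 8
```

```text
t 5.4167 xy [518.8 117.1 201.6] ang 105.83 r 65.67 Fr 6.8 Ft 9.5 Fz 7.6 w 23.7 [ 0.51  2.57 -0.03]
-269.5 [[[0.33, -0.08, 0, 0, 0, 0, 1], [0.66, -0.15, 0, 0, 0, 0, 1], [1.0, -0.19, 0, 0, 0, 0, 1], [1.34, -0.22, 0, 0, 0, 0, 1], [1.68, -0.24, 0, 0, 0, 0, 1]]]
-284.5 [[[0.34, 0.01, 0, 0, 0, 0, 1], [0.68, 0.03, 0, 0, 0, 0, 1], [1.02, 0.07, 0, 0, 0, 0, 1], [1.35, 0.13, 0, 0, 0, 0, 1], [1.68, 0.21, 0, 0, 0, 0, 1]]]
-299.5 [[[0.33, 0.09, 0, 0, 0, 0, 1], [0.65, 0.2, 0, 0, 0, 0, 1], [0.96, 0.33, 0, 0, 0, 0, 1], [1.27, 0.48, 0, 0, 0, 0, 1], [1.57, 0.64, 0, 0, 0, 0, 1]]]
-314.5 [[[0.29, 0.18, 0, 0, 0, 0, 1], [0.57, 0.37, 0, 0, 0, 0, 1], [0.85, 0.57, 0, 0, 0, 0, 1], [1.11, 0.79, 0, 0, 0, 0, 1], [1.36, 1.02, 0, 0, 0, 0, 1]]]
-329.5 [[[0.24, 0.24, 0, 0, 0, 0, 1], [0.46, 0.5, 0, 0, 0, 0, 1], [0.67, 0.77, 0, 0, 0, 0, 1], [0.86, 1.05, 0, 0, 0, 0, 1], [1.04, 1.34, 0, 0, 0, 0, 1]]]
-344.5 [[[0.16, 0.3, 0, 0, 0, 0, 1], [0.31, 0.6, 0, 0, 0, 0, 1], [0.45, 0.92, 0, 0, 0, 0, 1], [0.56, 1.24, 0, 0, 0, 0, 1], [0.66, 1.56, 0, 0, 0, 0, 1]]]
-359.5 [[[0.08, 0.33, 0, 0, 0, 0, 1], [0.15, 0.66, 0, 0, 0, 0, 1], [0.19, 1.0, 0, 0, 0, 0, 1], [0.22, 1.34, 0, 0, 0, 0, 1], [0.24, 1.68, 0, 0, 0, 0, 1]]]
-374.5 [[[-0.01, 0.34, 0, 0, 0, 0, 1], [-0.03, 0.68, 0, 0, 0, 0, 1], [-0.07, 1.02, 0, 0, 0, 0, 1], [-0.13, 1.35, 0, 0, 0, 0, 1], [-0.21, 1.68, 0, 0, 0, 0, 1]]]
```

```bash
python3 plan.py -254.5 -5 3
```

```text
-279.5 [[[0.55, -0.13, 0, 0, 0, 0, 1], [1.11, -0.21, 0, 0, 0, 0, 1], [1.68, -0.24, 0, 0, 0, 0, 1], [2.25, -0.22, 0, 0, 0, 0, 1], [2.81, -0.15, 0, 0, 0, 0, 1]]]
-304.5 [[[0.55, 0.12, 0, 0, 0, 0, 1], [1.1, 0.28, 0, 0, 0, 0, 1], [1.62, 0.5, 0, 0, 0, 0, 1], [2.13, 0.75, 0, 0, 0, 0, 1], [2.61, 1.05, 0, 0, 0, 0, 1]]]
-329.5 [[[0.45, 0.34, 0, 0, 0, 0, 1], [0.87, 0.72, 0, 0, 0, 0, 1], [1.26, 1.14, 0, 0, 0, 0, 1], [1.61, 1.58, 0, 0, 0, 0, 1], [1.92, 2.06, 0, 0, 0, 0, 1]]]
```

>>> carry_out(series=[[[0.55, -0.17, 0, 0, 0, 0, 1], [1.11, -0.29, 0, 0, 0, 0, 1], [1.68, -0.34, 0, 0, 0, 0, 1], [2.25, -0.32, 0, 0, 0, 0, 1], [2.81, -0.25, 0, 0, 0, 0, 1]]])

```text
clock: 5.83
eef_pos: [544.9, 119.3, 201.4]
tool_rot: [3.139, 0.006, 0.001]
force: [-8.4, 3.1, 6.2]
width: 23.4
```

```bash
python3 st.py
```

```text
t 5.8333 xy [544.9 119.3 201.4] ang 82.84 r 65.91 Fr 2.0 Ft 8.7 Fz 6.2 w 23.4 [ 0.57  2.23 -0.02]
```

>>> carry_out(series=[[[0.55, 0.12, 0, 0, 0, 0, 1], [1.1, 0.28, 0, 0, 0, 0, 1], [1.62, 0.5, 0, 0, 0, 0, 1], [2.13, 0.75, 0, 0, 0, 0, 1], [2.61, 1.05, 0, 0, 0, 0, 1]]])

```text
clock: 6.25
eef_pos: [571.4, 110.0, 201.3]
tool_rot: [3.141, 0.005, 0.001]
force: [-7.7, 5.4, 4.5]
width: 23.6
```

```bash
python3 st.py;python3 plan.py -304.5 -3 8
```

```text
t 6.25 xy [571.4 110.  201.3] ang 58.23 r 65.93 Fr 0.6 Ft 9.4 Fz 4.5 w 23.6 [1.15 1.96 0.02]
-319.5 [[[0.28, 0.2, 0, 0, 0, 0, 1], [0.54, 0.41, 0, 0, 0, 0, 1], [0.79, 0.64, 0, 0, 0, 0, 1], [1.03, 0.88, 0, 0, 0, 0, 1], [1.26, 1.14, 0, 0, 0, 0, 1]]]
-334.5 [[[0.21, 0.26, 0, 0, 0, 0, 1], [0.41, 0.54, 0, 0, 0, 0, 1], [0.6, 0.83, 0, 0, 0, 0, 1], [0.77, 1.12, 0, 0, 0, 0, 1], [0.92, 1.42, 0, 0, 0, 0, 1]]]
-349.5 [[[0.14, 0.31, 0, 0, 0, 0, 1], [0.26, 0.63, 0, 0, 0, 0, 1], [0.37, 0.95, 0, 0, 0, 0, 1], [0.45, 1.28, 0, 0, 0, 0, 1], [0.52, 1.61, 0, 0, 0, 0, 1]]]
-364.5 [[[0.05, 0.34, 0, 0, 0, 0, 1], [0.09, 0.67, 0, 0, 0, 0, 1], [0.11, 1.01, 0, 0, 0, 0, 1], [0.11, 1.35, 0, 0, 0, 0, 1], [0.09, 1.69, 0, 0, 0, 0, 1]]]
-379.5 [[[-0.04, 0.34, 0, 0, 0, 0, 1], [-0.09, 0.67, 0, 0, 0, 0, 1], [-0.16, 1.01, 0, 0, 0, 0, 1], [-0.25, 1.34, 0, 0, 0, 0, 1], [-0.35, 1.66, 0, 0, 0, 0, 1]]]
-394.5 [[[-0.12, 0.32, 0, 0, 0, 0, 1], [-0.26, 0.63, 0, 0, 0, 0, 1], [-0.41, 0.93, 0, 0, 0, 0, 1], [-0.59, 1.23, 0, 0, 0, 0, 1], [-0.77, 1.51, 0, 0, 0, 0, 1]]]
-409.5 [[[-0.2, 0.28, 0, 0, 0, 0, 1], [-0.41, 0.54, 0, 0, 0, 0, 1], [-0.64, 0.79, 0, 0, 0, 0, 1], [-0.88, 1.03, 0, 0, 0, 0, 1], [-1.14, 1.26, 0, 0, 0, 0, 1]]]
-424.5 [[[-0.26, 0.21, 0, 0, 0, 0, 1], [-0.54, 0.41, 0, 0, 0, 0, 1], [-0.83, 0.6, 0, 0, 0, 0, 1], [-1.12, 0.77, 0, 0, 0, 0, 1], [-1.42, 0.92, 0, 0, 0, 0, 1]]]
```

>>> carry_out(series=[[[0.28, 0.2, 0, 0, 0, 0, 1], [0.54, 0.41, 0, 0, 0, 0, 1], [0.79, 0.64, 0, 0, 0, 0, 1], [1.03, 0.88, 0, 0, 0, 0, 1], [1.26, 1.14, 0, 0, 0, 0, 1]]])

```text
clock: 6.67
eef_pos: [584.3, 99.3, 201.3]
tool_rot: [-3.141, 0.004, 0.001]
force: [-6.6, 6.3, 3.0]
width: 23.5
```

```bash
python3 st.py
```

```text
t 6.6667 xy [584.3  99.3 201.3] ang 43.69 r 65.77 Fr -0.4 Ft 9.1 Fz 3.0 w 23.5 [ 1.42  1.79 -0.02]
```

>>> carry_out(series=[[[0.21, 0.26, 0, 0, 0, 0, 1], [0.41, 0.54, 0, 0, 0, 0, 1], [0.6, 0.83, 0, 0, 0, 0, 1], [0.77, 1.12, 0, 0, 0, 0, 1], [0.92, 1.42, 0, 0, 0, 0, 1]]])

```text
clock: 7.08
eef_pos: [594.0, 86.0, 201.4]
tool_rot: [-3.14, 0.003, 0.002]
force: [-5.4, 7.6, 3.1]
width: 23.2
```

```bash
python3 st.py
```

```text
t 7.0833 xy [594.   86.  201.4] ang 29.23 r 65.64 Fr -1.0 Ft 9.3 Fz 3.1 w 23.2 [1.82 1.48 0.07]
```

Load is steady at about 9 N (stem moving). I'll keep to 15° steps from here.

>>> carry_out(series=[[[0.14, 0.31, 0, 0, 0, 0, 1], [0.26, 0.63, 0, 0, 0, 0, 1], [0.37, 0.95, 0, 0, 0, 0, 1], [0.45, 1.28, 0, 0, 0, 0, 1], [0.52, 1.61, 0, 0, 0, 0, 1]]])

```text
clock: 7.5
eef_pos: [599.9, 70.6, 201.4]
tool_rot: [-3.139, 0.002, 0.002]
force: [-4.2, 8.7, 1.2]
width: 23.4
```

```bash
python3 st.py
```

```text
t 7.5 xy [599.9  70.6 201.4] ang 14.78 r 65.33 Fr -1.9 Ft 9.5 Fz 1.2 w 23.4 [2.1  1.11 0.  ]
```

>>> carry_out(series=[[[0.05, 0.34, 0, 0, 0, 0, 1], [0.08, 0.67, 0, 0, 0, 0, 1], [0.09, 1.01, 0, 0, 0, 0, 1], [0.08, 1.35, 0, 0, 0, 0, 1], [0.05, 1.69, 0, 0, 0, 0, 1]]])

```text
clock: 7.92
eef_pos: [601.7, 54.2, 201.7]
tool_rot: [-3.138, -0.001, 0.002]
force: [-1.1, 9.6, -0.5]
width: 23.2
```

```bash
python3 st.py
```

```text
t 7.9167 xy [601.7  54.2 201.7] ang 0.27 r 64.97 Fr -1.0 Ft 9.6 Fz -0.5 w 23.2 [2.25 0.45 0.03]
```

>>> carry_out(series=[[[-0.04, 0.34, 0, 0, 0, 0, 1], [-0.09, 0.67, 0, 0, 0, 0, 1], [-0.16, 1.01, 0, 0, 0, 0, 1], [-0.25, 1.34, 0, 0, 0, 0, 1], [-0.35, 1.66, 0, 0, 0, 0, 1]]])

```text
clock: 8.33
eef_pos: [599.3, 37.7, 201.8]
tool_rot: [-3.138, -0.003, 0.002]
force: [0.7, 9.5, -1.2]
width: 23.4
```

```bash
python3 st.py
```

```text
t 8.3333 xy [599.3  37.7 201.8] ang -14.52 r 64.68 Fr -1.7 Ft 9.3 Fz -1.2 w 23.4 [ 2.34 -0.02  0.04]
```

>>> carry_out(series=[[[-0.12, 0.32, 0, 0, 0, 0, 1], [-0.26, 0.63, 0, 0, 0, 0, 1], [-0.41, 0.93, 0, 0, 0, 0, 1], [-0.59, 1.23, 0, 0, 0, 0, 1], [-0.77, 1.51, 0, 0, 0, 0, 1]]])

```text
clock: 8.75
eef_pos: [592.8, 22.2, 202.0]
tool_rot: [-3.138, -0.005, 0.002]
force: [1.8, 10.0, -3.4]
width: 23.4
```

```bash
python3 st.py
```

```text
t 8.75 xy [592.8  22.2 202. ] ang -29.44 r 64.39 Fr -3.4 Ft 9.6 Fz -3.4 w 23.4 [ 2.3  -0.61  0.02]
```

>>> carry_out(series=[[[-0.21, 0.26, 0, 0, 0, 0, 1], [-0.43, 0.51, 0, 0, 0, 0, 1], [-0.67, 0.74, 0, 0, 0, 0, 1], [-0.92, 0.97, 0, 0, 0, 0, 1], [-1.18, 1.2, 0, 0, 0, 0, 1]]])

```text
clock: 9.17
eef_pos: [582.5, 9.2, 202.2]
tool_rot: [-3.139, -0.009, 0.002]
force: [7.3, 8.1, -4.6]
width: 23.4
```

```bash
python3 st.py
```

```text
t 9.1667 xy [582.5   9.2 202.2] ang -44.29 r 64.05 Fr -0.4 Ft 10.9 Fz -4.6 w 23.4 [ 1.67 -1.36 -0.03]
```

```bash
python3 plan.py -409.5 -1.2 4
```

```text
-415.5 [[[-0.1, 0.09, 0, 0, 0, 0, 1], [-0.21, 0.17, 0, 0, 0, 0, 1], [-0.32, 0.26, 0, 0, 0, 0, 1], [-0.43, 0.34, 0, 0, 0, 0, 1], [-0.54, 0.41, 0, 0, 0, 0, 1]]]
-421.5 [[[-0.11, 0.08, 0, 0, 0, 0, 1], [-0.23, 0.15, 0, 0, 0, 0, 1], [-0.34, 0.22, 0, 0, 0, 0, 1], [-0.46, 0.29, 0, 0, 0, 0, 1], [-0.58, 0.36, 0, 0, 0, 0, 1]]]
-427.5 [[[-0.12, 0.06, 0, 0, 0, 0, 1], [-0.24, 0.12, 0, 0, 0, 0, 1], [-0.36, 0.18, 0, 0, 0, 0, 1], [-0.49, 0.24, 0, 0, 0, 0, 1], [-0.61, 0.29, 0, 0, 0, 0, 1]]]
-433.5 [[[-0.13, 0.05, 0, 0, 0, 0, 1], [-0.25, 0.1, 0, 0, 0, 0, 1], [-0.38, 0.14, 0, 0, 0, 0, 1], [-0.51, 0.19, 0, 0, 0, 0, 1], [-0.64, 0.23, 0, 0, 0, 0, 1]]]
```

>>> carry_out(series=[[[-0.1, 0.09, 0, 0, 0, 0, 1], [-0.21, 0.17, 0, 0, 0, 0, 1], [-0.32, 0.26, 0, 0, 0, 0, 1], [-0.43, 0.34, 0, 0, 0, 0, 1], [-0.54, 0.41, 0, 0, 0, 0, 1]]])

```text
clock: 9.58
eef_pos: [577.5, 4.6, 202.2]
tool_rot: [-3.14, -0.009, 0.001]
force: [5.6, 7.6, -5.9]
width: 23.6
```

```bash
python3 st.py
```

```text
t 9.5833 xy [577.5   4.6 202.2] ang -50.4 r 64.01 Fr -2.3 Ft 9.2 Fz -5.9 w 23.6 [ 1.57 -1.48  0.03]
```

```bash
python3 plan.py -415.5 -2 16
```

```text
-425.5 [[[-0.19, 0.13, 0, 0, 0, 0, 1], [-0.38, 0.24, 0, 0, 0, 0, 1], [-0.58, 0.36, 0, 0, 0, 0, 1], [-0.78, 0.46, 0, 0, 0, 0, 1], [-0.99, 0.56, 0, 0, 0, 0, 1]]]
-435.5 [[[-0.21, 0.09, 0, 0, 0, 0, 1], [-0.42, 0.17, 0, 0, 0, 0, 1], [-0.63, 0.25, 0, 0, 0, 0, 1], [-0.85, 0.32, 0, 0, 0, 0, 1], [-1.07, 0.38, 0, 0, 0, 0, 1]]]
-445.5 [[[-0.22, 0.05, 0, 0, 0, 0, 1], [-0.44, 0.1, 0, 0, 0, 0, 1], [-0.67, 0.14, 0, 0, 0, 0, 1], [-0.89, 0.17, 0, 0, 0, 0, 1], [-1.12, 0.19, 0, 0, 0, 0, 1]]]
-455.5 [[[-0.23, 0.01, 0, 0, 0, 0, 1], [-0.45, 0.02, 0, 0, 0, 0, 1], [-0.68, 0.02, 0, 0, 0, 0, 1], [-0.91, 0.01, 0, 0, 0, 0, 1], [-1.13, -0.01, 0, 0, 0, 0, 1]]]
-465.5 [[[-0.23, -0.03, 0, 0, 0, 0, 1], [-0.45, -0.06, 0, 0, 0, 0, 1], [-0.67, -0.1, 0, 0, 0, 0, 1], [-0.89, -0.15, 0, 0, 0, 0, 1], [-1.11, -0.21, 0, 0, 0, 0, 1]]]
-475.5 [[[-0.22, -0.06, 0, 0, 0, 0, 1], [-0.43, -0.14, 0, 0, 0, 0, 1], [-0.65, -0.22, 0, 0, 0, 0, 1], [-0.85, -0.3, 0, 0, 0, 0, 1], [-1.06, -0.4, 0, 0, 0, 0, 1]]]
-485.5 [[[-0.2, -0.1, 0, 0, 0, 0, 1], [-0.4, -0.21, 0, 0, 0, 0, 1], [-0.6, -0.32, 0, 0, 0, 0, 1], [-0.79, -0.45, 0, 0, 0, 0, 1], [-0.
[... 787 characters left out ...]
 [-0.17, -0.89, 0, 0, 0, 0, 1], [-0.19, -1.12, 0, 0, 0, 0, 1]]]
-545.5 [[[-0.01, -0.23, 0, 0, 0, 0, 1], [-0.02, -0.45, 0, 0, 0, 0, 1], [-0.02, -0.68, 0, 0, 0, 0, 1], [-0.01, -0.91, 0, 0, 0, 0, 1], [0.01, -1.13, 0, 0, 0, 0, 1]]]
-555.5 [[[0.03, -0.23, 0, 0, 0, 0, 1], [0.06, -0.45, 0, 0, 0, 0, 1], [0.1, -0.67, 0, 0, 0, 0, 1], [0.15, -0.89, 0, 0, 0, 0, 1], [0.21, -1.11, 0, 0, 0, 0, 1]]]
-565.5 [[[0.06, -0.22, 0, 0, 0, 0, 1], [0.14, -0.43, 0, 0, 0, 0, 1], [0.22, -0.65, 0, 0, 0, 0, 1], [0.3, -0.85, 0, 0, 0, 0, 1], [0.4, -1.06, 0, 0, 0, 0, 1]]]
-575.5 [[[0.1, -0.2, 0, 0, 0, 0, 1], [0.21, -0.4, 0, 0, 0, 0, 1], [0.32, -0.6, 0, 0, 0, 0, 1], [0.45, -0.79, 0, 0, 0, 0, 1], [0.58, -0.98, 0, 0, 0, 0, 1]]]
```

>>> carry_out(series=[[[-0.19, 0.12, 0, 0, 0, 0, 1], [-0.38, 0.22, 0, 0, 0, 0, 1], [-0.58, 0.33, 0, 0, 0, 0, 1], [-0.78, 0.42, 0, 0, 0, 0, 1], [-0.99, 0.52, 0, 0, 0, 0, 1]]])

```text
clock: 10.0
eef_pos: [570.7, 0.2, 202.7]
tool_rot: [-3.139, -0.016, 0.002]
force: [14.5, 9.6, -10.2]
width: 23.8
```

```bash
python3 st.py
```

```text
t 10.0 xy [5.707e+02 2.000e-01 2.027e+02] ang -57.61 r 63.56 Fr -0.3 Ft 17.4 Fz -10.2 w 23.8 [ 2.09 -3.31  0.03]
```

>>> carry_out(series=[[[-0.21, 0.09, 0, 0, 0, 0, 1], [-0.42, 0.17, 0, 0, 0, 0, 1], [-0.63, 0.25, 0, 0, 0, 0, 1], [-0.85, 0.32, 0, 0, 0, 0, 1], [-1.07, 0.38, 0, 0, 0, 0, 1]]])

```text
clock: 10.42
eef_pos: [567.2, -0.3, 203.9]
tool_rot: [-3.135, -0.03, 0.004]
force: [26.0, 14.5, -15.3]
width: 23.1
```

```bash
python3 st.py
```

```text
t 10.4167 xy [ 5.672e+02 -3.000e-01  2.039e+02] ang -60.63 r 62.14 Fr 0.1 Ft 29.7 Fz -15.3 w 23.1 [ 3.21 -5.46  0.14]
```

>>> carry_out(series=[[[0.5, -0.18, 0, 0, 0, 0, 1], [1.07, -0.38, 0, 0, 0, 0, 1], [1.07, -0.38, 0, 0, 0, 0, 1]]])

```text
clock: 10.67
eef_pos: [570.0, 0.4, 202.7]
tool_rot: [-3.139, -0.012, 0.002]
force: [9.5, 9.2, -3.2]
width: 23.6
```

```bash
python3 st.py; python3 - <<'E'
from h import *
d=get_image("side")
crop(d,250,130,120,120,5,"pics/s9.png")
E
```

```text
t 10.6667 xy [5.700e+02 4.000e-01 2.027e+02] ang -58.11 r 63.05 Fr -2.8 Ft 12.9 Fz -3.2 w 23.6 [ 2.04 -1.83  0.02]
```

View pics/s9.png

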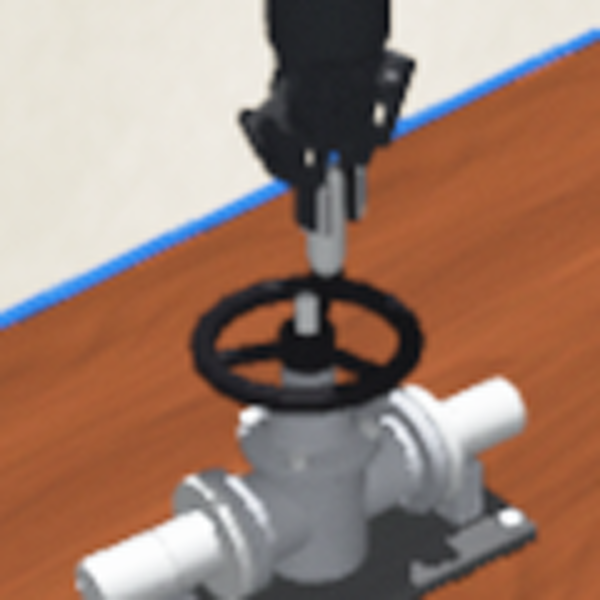

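```bash
python3 - <<'E'
import numpy as np
from scipy.optimize import least_squares
p=np.array([(474.1,36.5),(473.7,71.3),(490.8,100.7),(518.8,117.1),(544.9,119.3),(571.4,110),(584.3,99.3),(594,86),(599.9,70.6),(601.7,54.2),(599.3,37.7),(592.8,22.2),(582.5,9.2),(577.5,4.6),(570.7,.2),(567.2,-.3),(570,.4)])
q=p[:14]
r=least_squares(lambda c:np.hypot(*(q-c).T)-65,[536,54]);c=r.x;print(c,r.fun.round(2))
r2=least_squares(lambda c:np.hypot(*(q-c[:2]).T)-c[2],[536,54,65]);print(r2.x,r2.fun.round(2))
d=p-c;print(np.degrees(np.arctan2(d[:,1],d[:,0])).round(1),np.hypot(*d.T).round(2))
E
```

```text
[536.67684543  54.93927654] [ 0.24  0.07 -0.2  -0.32 -0.12  0.1   0.08  0.2   0.13  0.03 -0.05 -0.03
 -0.26 -0.19]
[536.69478223  54.95663694  64.96862907] [ 0.29  0.11 -0.17 -0.3  -0.1   0.1   0.09  0.2   0.14  0.04 -0.03 -0.
 -0.22 -0.15]
[-163.6  165.4  135.1  106.    82.7   57.8   43.    28.5   13.9   -0.7
  -15.4  -30.3  -44.9  -51.   -58.1  -61.1  -58.6] [65.24 65.07 64.8  64.68 64.88 65.1  65.08 65.2  65.13 65.03 64.95 64.97
 64.74 64.81 64.45 63.11 63.91]
```

```bash
cat > pa.py <<'E'
import numpy as np,sys,json
# pa.py x0 y0 cx cy th0 step ncalls
x0,y0,cx,cy,th,step,nc=map(float,sys.argv[1:8])
p=np.array([x0,y0]);C=np.array([cx,cy])
for c in range(int(nc)):
    rows=[]
    for k in range(1,6):
        t=np.radians(th+step*k);d=(C+65*np.array([np.cos(t),np.sin(t)])-p)/10
        d=d.round(2);rows.append([d[0],round(-d[1],2),0,0,0,0,1])
    p=p+10*d;th+=5*step
    print("to",th,p.round(1),json.dumps([rows]))
E
sed -i 's/536.7,53.9/536.7,54.95/' st.py
python3 pa.py 562.8 -3.1 536.7 54.95 -64 4 2;python3 st.py
```

```text
to -44.0 [583.5   9.8] [[[0.64, -0.18, 0, 0, 0, 0, 1], [1.02, -0.42, 0, 0, 0, 0, 1], [1.39, -0.68, 0, 0, 0, 0, 1], [1.74, -0.97, 0, 0, 0, 0, 1], [2.07, -1.29, 0, 0, 0, 0, 1]]]
to -24.0 [596.1  28.5] [[[0.3, -0.34, 0, 0, 0, 0, 1], [0.58, -0.69, 0, 0, 0, 0, 1], [0.83, -1.07, 0, 0, 0, 0, 1], [1.06, -1.46, 0, 0, 0, 0, 1], [1.26, -1.87, 0, 0, 0, 0, 1]]]
t 10.7167 xy [5.699e+02 4.000e-01 2.028e+02] ang -58.64 r 63.84 Fr -1.9 Ft 12.2 Fz -4.4 w 23.3 [ 1.95 -1.82  0.03]
```

>>> carry_out(series=[[[0.64, -0.18, 0, 0, 0, 0, 1], [1.02, -0.42, 0, 0, 0, 0, 1], [1.39, -0.68, 0, 0, 0, 0, 1]]])

```text
clock: 10.97
eef_pos: [576.4, 4.0, 201.8]
tool_rot: [3.14, 0.002, -0.0]
force: [-3.6, 4.1, 4.4]
width: 23.5
```

```bash
python3 st.py; python3 pa.py 576.7 3.7 536.7 54.95 -52 2 4
```

```text
t 10.9667 xy [576.4   4.  201.8] ang -52.07 r 64.59 Fr -5.4 Ft -0.3 Fz 4.4 w 23.5 [1.18 1.41 0.02]
to -42.0 [585.   11.5] [[[0.18, -0.15, 0, 0, 0, 0, 1], [0.35, -0.29, 0, 0, 0, 0, 1], [0.52, -0.45, 0, 0, 0, 0, 1], [0.68, -0.61, 0, 0, 0, 0, 1], [0.83, -0.78, 0, 0, 0, 0, 1]]]
to -32.0 [591.8  20.5] [[[0.15, -0.17, 0, 0, 0, 0, 1], [0.29, -0.34, 0, 0, 0, 0, 1], [0.43, -0.52, 0, 0, 0, 0, 1], [0.56, -0.71, 0, 0, 0, 0, 1], [0.68, -0.9, 0, 0, 0, 0, 1]]]
to -22.0 [597.   30.6] [[[0.12, -0.2, 0, 0, 0, 0, 1], [0.23, -0.39, 0, 0, 0, 0, 1], [0.33, -0.6, 0, 0, 0, 0, 1], [0.43, -0.8, 0, 0, 0, 0, 1], [0.52, -1.01, 0, 0, 0, 0, 1]]]
to -12.0 [600.3  41.4] [[[0.08, -0.21, 0, 0, 0, 0, 1], [0.15, -0.43, 0, 0, 0, 0, 1], [0.22, -0.64, 0, 0, 0, 0, 1], [0.28, -0.86, 0, 0, 0, 0, 1], [0.33, -1.08, 0, 0, 0, 0, 1]]]
```

```bash
python3 pa.py 576.7 3.7 535.9 56.0 -52 3 9
```

```text
to -37.0 [587.8  16.9] [[[0.18, -0.32, 0, 0, 0, 0, 1], [0.44, -0.55, 0, 0, 0, 0, 1], [0.67, -0.8, 0, 0, 0, 0, 1], [0.9, -1.05, 0, 0, 0, 0, 1], [1.11, -1.32, 0, 0, 0, 0, 1]]]
to -22.0 [596.2  31.7] [[[0.2, -0.28, 0, 0, 0, 0, 1], [0.38, -0.56, 0, 0, 0, 0, 1], [0.55, -0.86, 0, 0, 0, 0, 1], [0.7, -1.16, 0, 0, 0, 0, 1], [0.84, -1.48, 0, 0, 0, 0, 1]]]
to -7.0 [600.4  48.1] [[[0.12, -0.31, 0, 0, 0, 0, 1], [0.22, -0.64, 0, 0, 0, 0, 1], [0.3, -0.97, 0, 0, 0, 0, 1], [0.37, -1.3, 0, 0, 0, 0, 1], [0.42, -1.64, 0, 0, 0, 0, 1]]]
to 8.0 [600.3  65. ] [[[0.03, -0.34, 0, 0, 0, 0, 1], [0.05, -0.68, 0, 0, 0, 0, 1], [0.05, -1.02, 0, 0, 0, 0, 1], [0.03, -1.36, 0, 0, 0, 0, 1], [-0.01, -1.69, 0, 0, 0, 0, 1]]]
to 23.0 [595.7  81.4] [[[-0.06, -0.34, 0, 0, 0, 0, 1], [-0.13, -0.67, 0, 0, 0, 0, 1], [-0.22, -1.0, 0, 0, 0, 0, 1], [-0.33, -1.32, 0, 0, 0, 0, 1], [-0.46, -1.64, 0, 0, 0, 0, 1]]]
to 38.0 [587.1  96. ] [[[-0.14, -0.31, 0, 0, 0, 0, 1], [-0.29, -0.61, 0, 0, 0, 0, 1], [-0.47, -0.9, 0, 0, 0, 0, 1], [-0.66, -1.19, 0, 0, 0, 0, 1], [-0.86, -1.46, 0, 0, 0, 0, 1]]]
to 53.0 [575.  107.9] [[[-0.21, -0.26, 0, 0, 0, 0, 1], [-0.44, -0.52, 0, 0, 0, 0, 1], [-0.69, -0.75, 0, 0, 0, 0, 1], [-0.94, -0.98, 0, 0, 0, 0, 1], [-1.21, -1.19, 0, 0, 0, 0, 1]]]
to 68.0 [560.2 116.3] [[[-0.28, -0.2, 0, 0, 0, 0, 1], [-0.56, -0.38, 0, 0, 0, 0, 1], [-0.86, -0.55, 0, 0, 0, 0, 1], [-1.16, -0.7, 0, 0, 0, 0, 1], [-1.48, -0.84, 0, 0, 0, 0, 1]]]
to 83.0 [543.8 120.5] [[[-0.31, -0.12, 0, 0, 0, 0, 1], [-0.64, -0.22, 0, 0, 0, 0, 1], [-0.97, -0.3, 0, 0, 0, 0, 1], [-1.3, -0.37, 0, 0, 0, 0, 1], [-1.64, -0.42, 0, 0, 0, 0, 1]]]
```

>>> carry_out(series=[[[0.18, -0.32, 0, 0, 0, 0, 1], [0.44, -0.55, 0, 0, 0, 0, 1], [0.67, -0.8, 0, 0, 0, 0, 1], [0.9, -1.05, 0, 0, 0, 0, 1], [1.11, -1.32, 0, 0, 0, 0, 1]]])

```text
clock: 11.38
eef_pos: [588.1, 16.5, 202.0]
tool_rot: [3.139, -0.001, -0.001]
force: [-1.6, 1.1, 3.9]
width: 23.4
```

```bash
python3 st.py
```

```text
t 11.3833 xy [588.1  16.5 202. ] ang -36.78 r 64.17 Fr -2.0 Ft -0.1 Fz 3.9 w 23.4 [ 0.52  1.18 -0.01]
```

>>> carry_out(series=[[[0.2, -0.28, 0, 0, 0, 0, 1], [0.38, -0.56, 0, 0, 0, 0, 1], [0.55, -0.86, 0, 0, 0, 0, 1], [0.7, -1.16, 0, 0, 0, 0, 1], [0.84, -1.48, 0, 0, 0, 0, 1]]])

```text
clock: 11.8
eef_pos: [596.4, 31.7, 201.9]
tool_rot: [3.139, -0.0, -0.0]
force: [-2.4, 1.3, 5.1]
width: 23.5
```

```bash
python3 st.py
```

```text
t 11.8 xy [596.4  31.7 201.9] ang -21.23 r 64.06 Fr -2.7 Ft 0.4 Fz 5.1 w 23.5 [ 0.28  1.39 -0.04]
```

>>> carry_out(series=[[[0.12, -0.31, 0, 0, 0, 0, 1], [0.22, -0.64, 0, 0, 0, 0, 1], [0.3, -0.97, 0, 0, 0, 0, 1], [0.37, -1.3, 0, 0, 0, 0, 1], [0.42, -1.64, 0, 0, 0, 0, 1]]])

```text
clock: 12.22
eef_pos: [600.3, 47.7, 201.9]
tool_rot: [3.139, 0.0, -0.0]
force: [-4.2, -1.0, 5.5]
width: 23.0
```

```bash
python3 st.py
```

```text
t 12.2167 xy [600.3  47.7 201.9] ang -6.46 r 64.03 Fr -4.0 Ft -1.5 Fz 5.5 w 23.0 [-0.01  1.5  -0.04]
```

>>> carry_out(series=[[[0.03, -0.34, 0, 0, 0, 0, 1], [0.05, -0.68, 0, 0, 0, 0, 1], [0.05, -1.02, 0, 0, 0, 0, 1], [0.03, -1.36, 0, 0, 0, 0, 1], [-0.01, -1.69, 0, 0, 0, 0, 1]]])

```text
clock: 12.63
eef_pos: [600.1, 64.0, 201.8]
tool_rot: [3.138, 0.0, -0.001]
force: [-4.4, -0.9, 6.4]
width: 23.4
```

```bash
python3 st.py
```

```text
t 12.6333 xy [600.1  64.  201.8] ang 8.16 r 64.03 Fr -4.5 Ft -0.3 Fz 6.4 w 23.4 [-0.32  1.58  0.02]
```

>>> carry_out(series=[[[-0.06, -0.34, 0, 0, 0, 0, 1], [-0.13, -0.67, 0, 0, 0, 0, 1], [-0.22, -1.0, 0, 0, 0, 0, 1], [-0.33, -1.32, 0, 0, 0, 0, 1], [-0.46, -1.64, 0, 0, 0, 0, 1]]])

```text
clock: 13.05
eef_pos: [595.7, 79.9, 201.8]
tool_rot: [3.137, -0.0, -0.001]
force: [-4.5, -1.4, 5.3]
width: 23.3
```

```bash
python3 st.py
```

```text
t 13.05 xy [595.7  79.9 201.8] ang 22.87 r 64.08 Fr -4.7 Ft 0.5 Fz 5.3 w 23.3 [-0.55  1.36  0.01]
```

```bash
python3 pa.py 595.7 81.4 534.8 55.8 23 3 6
```

```text
to 38.0 [586.   95.8] [[[-0.25, -0.29, 0, 0, 0, 0, 1], [-0.4, -0.59, 0, 0, 0, 0, 1], [-0.58, -0.88, 0, 0, 0, 0, 1], [-0.77, -1.17, 0, 0, 0, 0, 1], [-0.97, -1.44, 0, 0, 0, 0, 1]]]
to 53.0 [573.9 107.7] [[[-0.21, -0.26, 0, 0, 0, 0, 1], [-0.44, -0.52, 0, 0, 0, 0, 1], [-0.69, -0.75, 0, 0, 0, 0, 1], [-0.94, -0.98, 0, 0, 0, 0, 1], [-1.21, -1.19, 0, 0, 0, 0, 1]]]
to 68.0 [559.1 116.1] [[[-0.28, -0.2, 0, 0, 0, 0, 1], [-0.56, -0.38, 0, 0, 0, 0, 1], [-0.86, -0.55, 0, 0, 0, 0, 1], [-1.16, -0.7, 0, 0, 0, 0, 1], [-1.48, -0.84, 0, 0, 0, 0, 1]]]
to 83.0 [542.7 120.3] [[[-0.31, -0.12, 0, 0, 0, 0, 1], [-0.64, -0.22, 0, 0, 0, 0, 1], [-0.97, -0.3, 0, 0, 0, 0, 1], [-1.3, -0.37, 0, 0, 0, 0, 1], [-1.64, -0.42, 0, 0, 0, 0, 1]]]
to 98.0 [525.8 120.2] [[[-0.34, -0.03, 0, 0, 0, 0, 1], [-0.68, -0.05, 0, 0, 0, 0, 1], [-1.02, -0.05, 0, 0, 0, 0, 1], [-1.36, -0.03, 0, 0, 0, 0, 1], [-1.69, 0.01, 0, 0, 0, 0, 1]]]
to 113.0 [509.4 115.6] [[[-0.34, 0.06, 0, 0, 0, 0, 1], [-0.67, 0.13, 0, 0, 0, 0, 1], [-1.0, 0.22, 0, 0, 0, 0, 1], [-1.32, 0.33, 0, 0, 0, 0, 1], [-1.64, 0.46, 0, 0, 0, 0, 1]]]
```

>>> carry_out(series=[[[-0.25, -0.29, 0, 0, 0, 0, 1], [-0.4, -0.59, 0, 0, 0, 0, 1], [-0.58, -0.88, 0, 0, 0, 0, 1], [-0.77, -1.17, 0, 0, 0, 0, 1], [-0.97, -1.44, 0, 0, 0, 0, 1]]])

```text
clock: 13.47
eef_pos: [587.2, 94.2, 202.0]
tool_rot: [3.137, -0.003, -0.0]
force: [1.0, -6.2, 5.1]
width: 23.6
```

```bash
python3 st.py
```

```text
t 13.4667 xy [587.2  94.2 202. ] ang 37.87 r 63.99 Fr -3.0 Ft -5.5 Fz 5.1 w 23.6 [-1.97  0.11 -0.04]
```

>>> carry_out(series=[[[-0.21, -0.26, 0, 0, 0, 0, 1], [-0.44, -0.52, 0, 0, 0, 0, 1], [-0.69, -0.75, 0, 0, 0, 0, 1], [-0.94, -0.98, 0, 0, 0, 0, 1], [-1.21, -1.19, 0, 0, 0, 0, 1]]])

```text
clock: 13.88
eef_pos: [578.8, 102.8, 202.4]
tool_rot: [3.135, -0.009, -0.003]
force: [6.3, -8.2, 1.9]
width: 23.5
```

```bash
python3 st.py
```

```text
t 13.8833 xy [578.8 102.8 202.4] ang 48.67 r 63.79 Fr -2.0 Ft -10.1 Fz 1.9 w 23.5 [-1.85 -0.91 -0.03]
```

```bash
python3 pa.py 573.9 107.7 535.2 55.6 53 5 14
```

```text
to 78.0 [548.7 119.2] [[[-0.43, -0.3, 0, 0, 0, 0, 1], [-0.92, -0.58, 0, 0, 0, 0, 1], [-1.44, -0.82, 0, 0, 0, 0, 1], [-1.97, -1.01, 0, 0, 0, 0, 1], [-2.52, -1.15, 0, 0, 0, 0, 1]]]
to 103.0 [520.6 118.9] [[[-0.56, -0.09, 0, 0, 0, 0, 1], [-1.12, -0.14, 0, 0, 0, 0, 1], [-1.69, -0.13, 0, 0, 0, 0, 1], [-2.25, -0.08, 0, 0, 0, 0, 1], [-2.81, 0.03, 0, 0, 0, 0, 1]]]
to 128.0 [495.2 106.8] [[[-0.55, 0.15, 0, 0, 0, 0, 1], [-1.08, 0.35, 0, 0, 0, 0, 1], [-1.59, 0.59, 0, 0, 0, 0, 1], [-2.08, 0.88, 0, 0, 0, 0, 1], [-2.54, 1.21, 0, 0, 0, 0, 1]]]
to 153.0 [477.3  85.1] [[[-0.43, 0.37, 0, 0, 0, 0, 1], [-0.83, 0.77, 0, 0, 0, 0, 1], [-1.19, 1.21, 0, 0, 0, 0, 1], [-1.51, 1.68, 0, 0, 0, 0, 1], [-1.79, 2.17, 0, 0, 0, 0, 1]]]
to 178.0 [470.2  57.9] [[[-0.24, 0.52, 0, 0, 0, 0, 1], [-0.43, 1.05, 0, 0, 0, 0, 1], [-0.57, 1.6, 0, 0, 0, 0, 1], [-0.66, 2.16, 0, 0, 0, 0, 1], [-0.71, 2.72, 0, 0, 0, 0, 1]]]
to 203.0 [475.4  30.2] [[[0.01, 0.57, 0, 0, 0, 0, 1], [0.06, 1.13, 0, 0, 0, 0, 1], [0.17, 1.69, 0, 0, 0, 0, 1], [0.32, 2.24, 0, 0, 0, 0, 1], [0.52, 2.77, 0, 0, 0, 0, 1]]]
to 228.0 [491.7   7.3] [[[0.24, 0.51, 0, 0,
[... 648 characters left out ...]
0 [590.3  21.2] [[[0.46, -0.33, 0, 0, 0, 0, 1], [0.89, -0.7, 0, 0, 0, 0, 1], [1.29, -1.1, 0, 0, 0, 0, 1], [1.65, -1.54, 0, 0, 0, 0, 1], [1.97, -2.01, 0, 0, 0, 0, 1]]]
to 353.0 [599.7  47.7] [[[0.28, -0.49, 0, 0, 0, 0, 1], [0.52, -1.01, 0, 0, 0, 0, 1], [0.71, -1.54, 0, 0, 0, 0, 1], [0.85, -2.09, 0, 0, 0, 0, 1], [0.94, -2.65, 0, 0, 0, 0, 1]]]
to 378.0 [597.   75.7] [[[0.05, -0.56, 0, 0, 0, 0, 1], [0.04, -1.13, 0, 0, 0, 0, 1], [-0.01, -1.69, 0, 0, 0, 0, 1], [-0.12, -2.25, 0, 0, 0, 0, 1], [-0.27, -2.8, 0, 0, 0, 0, 1]]]
to 403.0 [582.7  99.9] [[[-0.2, -0.53, 0, 0, 0, 0, 1], [-0.44, -1.04, 0, 0, 0, 0, 1], [-0.73, -1.53, 0, 0, 0, 0, 1], [-1.06, -1.99, 0, 0, 0, 0, 1], [-1.43, -2.42, 0, 0, 0, 0, 1]]]
```

>>> carry_out(series=[[[-0.43, -0.3, 0, 0, 0, 0, 1], [-0.92, -0.58, 0, 0, 0, 0, 1], [-1.44, -0.82, 0, 0, 0, 0, 1], [-1.97, -1.01, 0, 0, 0, 0, 1], [-2.52, -1.15, 0, 0, 0, 0, 1]]])

```text
clock: 14.3
eef_pos: [554.8, 116.7, 202.3]
tool_rot: [3.138, -0.012, -0.002]
force: [8.1, -4.1, -2.7]
width: 23.3
```

```bash
python3 st.py
```

```text
t 14.3 xy [554.8 116.7 202.3] ang 73.7 r 64.35 Fr -1.7 Ft -8.9 Fz -2.7 w 23.3 [-0.97 -1.58 -0.04]
```

>>> carry_out(series=[[[-0.56, -0.09, 0, 0, 0, 0, 1], [-1.12, -0.14, 0, 0, 0, 0, 1], [-1.69, -0.13, 0, 0, 0, 0, 1], [-2.25, -0.08, 0, 0, 0, 0, 1], [-2.81, 0.03, 0, 0, 0, 0, 1]]])

```text
clock: 14.72
eef_pos: [526.8, 119.2, 202.0]
tool_rot: [-3.141, -0.013, -0.001]
force: [10.1, 0.3, -6.1]
width: 23.0
```

```bash
python3 st.py
```

```text
t 14.7167 xy [526.8 119.2 202. ] ang 98.72 r 65.02 Fr -1.3 Ft -10.1 Fz -6.1 w 23.0 [ 0.26 -1.75  0.02]
```

Forces are steady at about 9–10 N tangential with little radial load, so I'll continue.

>>> carry_out(series=[[[-0.55, 0.15, 0, 0, 0, 0, 1], [-1.08, 0.35, 0, 0, 0, 0, 1], [-1.59, 0.59, 0, 0, 0, 0, 1], [-2.08, 0.88, 0, 0, 0, 0, 1], [-2.54, 1.21, 0, 0, 0, 0, 1]]])

```text
clock: 15.13
eef_pos: [500.5, 109.7, 201.8]
tool_rot: [-3.138, -0.011, 0.001]
force: [8.1, 5.5, -8.0]
width: 23.8
```

```bash
python3 st.py
```

```text
t 15.1333 xy [500.5 109.7 201.8] ang 123.46 r 65.59 Fr 0.1 Ft -9.8 Fz -8.0 w 23.8 [ 1.49 -1.35  0.  ]
```

>>> carry_out(series=[[[-0.43, 0.37, 0, 0, 0, 0, 1], [-0.83, 0.77, 0, 0, 0, 0, 1], [-1.19, 1.21, 0, 0, 0, 0, 1], [-1.51, 1.68, 0, 0, 0, 0, 1], [-1.79, 2.17, 0, 0, 0, 0, 1]]])

```text
clock: 15.55
eef_pos: [480.5, 89.7, 201.5]
tool_rot: [-3.137, -0.007, 0.002]
force: [4.6, 9.3, -7.0]
width: 23.6
```

```bash
python3 st.py
```

```text
t 15.55 xy [480.5  89.7 201.5] ang 148.27 r 66.04 Fr 1.0 Ft -10.3 Fz -7.0 w 23.6 [ 2.28 -0.36  0.08]
```

>>> carry_out(series=[[[-0.24, 0.52, 0, 0, 0, 0, 1], [-0.43, 1.05, 0, 0, 0, 0, 1], [-0.57, 1.6, 0, 0, 0, 0, 1], [-0.66, 2.16, 0, 0, 0, 0, 1], [-0.71, 2.72, 0, 0, 0, 0, 1]]])

```text
clock: 15.97
eef_pos: [470.8, 62.7, 201.2]
tool_rot: [-3.137, -0.002, 0.003]
force: [-1.4, 9.6, -2.8]
width: 23.4
```

```bash
python3 st.py
```

```text
t 15.9667 xy [470.8  62.7 201.2] ang 173.27 r 66.39 Fr 2.6 Ft -9.4 Fz -2.8 w 23.4 [2.46 0.8  0.03]
```

>>> carry_out(series=[[[0.01, 0.57, 0, 0, 0, 0, 1], [0.06, 1.13, 0, 0, 0, 0, 1], [0.17, 1.69, 0, 0, 0, 0, 1], [0.32, 2.24, 0, 0, 0, 0, 1], [0.52, 2.77, 0, 0, 0, 0, 1]]])

```text
clock: 16.38
eef_pos: [473.5, 34.0, 201.1]
tool_rot: [-3.139, 0.003, 0.002]
force: [-6.3, 8.0, 2.7]
width: 23.3
```

```bash
python3 st.py
```

```text
t 16.3833 xy [473.5  34.  201.1] ang -161.66 r 66.63 Fr 3.5 Ft -9.6 Fz 2.7 w 23.3 [2.07 1.84 0.  ]
```

>>> carry_out(series=[[[0.24, 0.51, 0, 0, 0, 0, 1], [0.53, 1.0, 0, 0, 0, 0, 1], [0.86, 1.46, 0, 0, 0, 0, 1], [1.23, 1.89, 0, 0, 0, 0, 1], [1.63, 2.29, 0, 0, 0, 0, 1]]])

```text
clock: 16.8
eef_pos: [488.3, 9.4, 201.0]
tool_rot: [-3.141, 0.006, 0.001]
force: [-9.4, 4.1, 6.7]
width: 23.3
```

```bash
python3 st.py
```

```text
t 16.8 xy [488.3   9.4 201. ] ang -136.73 r 66.43 Fr 4.0 Ft -9.5 Fz 6.7 w 23.3 [ 1.31  2.41 -0.01]
```

>>> carry_out(series=[[[0.44, 0.36, 0, 0, 0, 0, 1], [0.91, 0.68, 0, 0, 0, 0, 1], [1.4, 0.96, 0, 0, 0, 0, 1], [1.92, 1.2, 0, 0, 0, 0, 1], [2.45, 1.39, 0, 0, 0, 0, 1]]])

```text
clock: 17.22
eef_pos: [512.6, -6.3, 201.2]
tool_rot: [3.14, 0.007, -0.0]
force: [-9.7, 0.9, 8.1]
width: 23.3
```

```bash
python3 st.py
```

```text
t 17.2167 xy [512.6  -6.3 201.2] ang -111.48 r 65.87 Fr 2.7 Ft -9.4 Fz 8.1 w 23.3 [0.58 2.67 0.03]
```

>>> carry_out(series=[[[0.55, 0.14, 0, 0, 0, 0, 1], [1.11, 0.23, 0, 0, 0, 0, 1], [1.67, 0.28, 0, 0, 0, 0, 1], [2.24, 0.27, 0, 0, 0, 0, 1], [2.8, 0.22, 0, 0, 0, 0, 1]]])

```text
clock: 17.63
eef_pos: [541.0, -10.2, 201.4]
tool_rot: [3.138, 0.007, -0.001]
force: [-9.4, -2.2, 8.6]
width: 23.6
```

```bash
python3 st.py
```

```text
t 17.6333 xy [541.  -10.2 201.4] ang -86.27 r 65.32 Fr 1.6 Ft -9.5 Fz 8.6 w 23.6 [-0.13  2.65 -0.02]
```

>>> carry_out(series=[[[0.56, -0.11, 0, 0, 0, 0, 1], [1.11, -0.26, 0, 0, 0, 0, 1], [1.64, -0.46, 0, 0, 0, 0, 1], [2.15, -0.7, 0, 0, 0, 0, 1], [2.64, -0.99, 0, 0, 0, 0, 1]]])

```text
clock: 18.05
eef_pos: [567.9, -1.8, 201.5]
tool_rot: [3.136, 0.006, -0.002]
force: [-8.8, -5.6, 9.3]
width: 23.6
```

```bash
python3 st.py
```

```text
t 18.05 xy [567.9  -1.8 201.5] ang -61.16 r 64.75 Fr 0.6 Ft -10.4 Fz 9.3 w 23.6 [-0.86  2.54 -0.  ]
```

>>> carry_out(series=[[[0.46, -0.33, 0, 0, 0, 0, 1], [0.89, -0.7, 0, 0, 0, 0, 1], [1.29, -1.1, 0, 0, 0, 0, 1], [1.65, -1.54, 0, 0, 0, 0, 1], [1.97, -2.01, 0, 0, 0, 0, 1]]])

```text
clock: 18.47
eef_pos: [588.8, 16.6, 201.5]
tool_rot: [3.134, 0.003, -0.003]
force: [-5.4, -8.3, 5.3]
width: 23.3
```

```bash
python3 st.py
```

```text
t 18.4667 xy [588.8  16.6 201.5] ang -36.38 r 64.75 Fr 0.6 Ft -9.9 Fz 5.3 w 23.3 [-1.71  1.85  0.01]
```

>>> carry_out(series=[[[0.28, -0.49, 0, 0, 0, 0, 1], [0.52, -1.01, 0, 0, 0, 0, 1], [0.71, -1.54, 0, 0, 0, 0, 1], [0.85, -2.09, 0, 0, 0, 0, 1], [0.94, -2.65, 0, 0, 0, 0, 1]]])

```text
clock: 18.88
eef_pos: [599.8, 41.8, 201.7]
tool_rot: [3.132, 0.0, -0.003]
force: [-3.1, -9.0, 5.3]
width: 23.4
```

```bash
python3 st.py
```

```text
t 18.8833 xy [599.8  41.8 201.7] ang -11.75 r 64.47 Fr -1.2 Ft -9.5 Fz 5.3 w 23.4 [-2.24  1.12 -0.04]
```

>>> carry_out(series=[[[0.05, -0.56, 0, 0, 0, 0, 1], [0.04, -1.13, 0, 0, 0, 0, 1], [-0.01, -1.69, 0, 0, 0, 0, 1], [-0.12, -2.25, 0, 0, 0, 0, 1], [-0.27, -2.8, 0, 0, 0, 0, 1]]])

```text
clock: 19.3
eef_pos: [599.3, 69.4, 202.0]
tool_rot: [3.132, -0.004, -0.004]
force: [1.3, -9.3, 3.8]
width: 23.5
```

```bash
python3 st.py
```

```text
t 19.3 xy [599.3  69.4 202. ] ang 12.99 r 64.21 Fr -0.8 Ft -9.3 Fz 3.8 w 23.5 [-2.4   0.2  -0.03]
```

>>> carry_out(series=[[[-0.2, -0.53, 0, 0, 0, 0, 1], [-0.44, -1.04, 0, 0, 0, 0, 1], [-0.73, -1.53, 0, 0, 0, 0, 1], [-1.06, -1.99, 0, 0, 0, 0, 1], [-1.43, -2.42, 0, 0, 0, 0, 1]]])

```text
clock: 19.72
eef_pos: [587.1, 94.6, 202.2]
tool_rot: [3.134, -0.008, -0.003]
force: [4.8, -7.5, 1.4]
width: 23.4
```

```bash
python3 st.py; python3 pa.py 582.7 99.9 535.2 55.6 43 2 1
```

```text
t 19.7167 xy [587.1  94.6 202.2] ang 38.18 r 64.09 Fr -0.9 Ft -8.8 Fz 1.4 w 23.4 [-2.07 -0.88 -0.04]
to 53.0 [574.3 107.5] [[[-0.15, -0.17, 0, 0, 0, 0, 1], [-0.32, -0.32, 0, 0, 0, 0, 1], [-0.49, -0.48, 0, 0, 0, 0, 1], [-0.66, -0.62, 0, 0, 0, 0, 1], [-0.84, -0.76, 0, 0, 0, 0, 1]]]
```

>>> carry_out(series=[[[-0.15, -0.17, 0, 0, 0, 0, 1], [-0.32, -0.32, 0, 0, 0, 0, 1], [-0.49, -0.48, 0, 0, 0, 0, 1], [-0.66, -0.62, 0, 0, 0, 0, 1], [-0.84, -0.76, 0, 0, 0, 0, 1]]])

```text
clock: 20.13
eef_pos: [579.4, 102.8, 202.2]
tool_rot: [3.135, -0.01, -0.003]
force: [6.6, -7.4, -0.0]
width: 23.7
```

```bash
python3 st.py; python3 - <<'E'
from h import *
d=get_image("side")
crop(d,250,130,120,120,5,"pics/s10.png")
E
python3 st.py
```

```text
t 20.1333 xy [579.4 102.8 202.2] ang 48.25 r 64.15 Fr -1.1 Ft -9.9 Fz -0.0 w 23.7 [-1.77 -1.24 -0.03]
t 20.1833 xy [578.9 103.4 202.2] ang 48.93 r 64.21 Fr -2.1 Ft -7.5 Fz 1.0 w 23.4 [-1.8  -1.1   0.04]
```

View pics/s10.png

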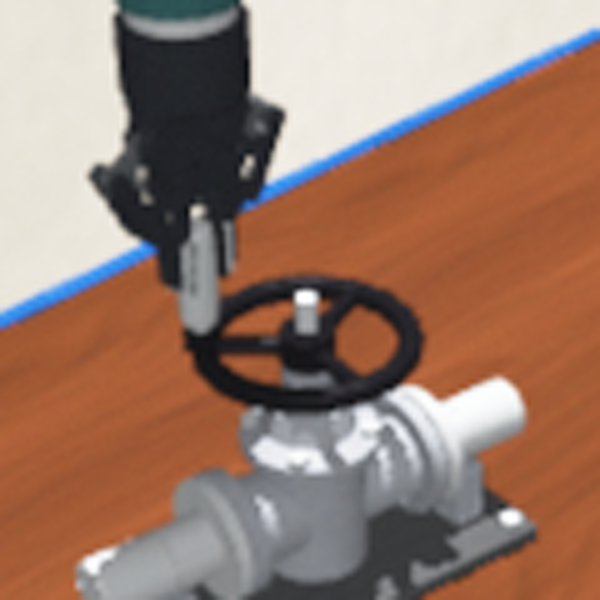

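>>> carry_out(series=[[[0.3, 0.3, 0, 0, 0, 0, 1], [0.3, 0.3, 0, 0, 0, 0, 1]]])

```text
clock: 20.35
eef_pos: [579.6, 102.9, 201.9]
tool_rot: [3.139, -0.004, -0.002]
force: [2.1, -2.8, 2.7]
width: 23.6
```

```bash
python3 st.py
```

```text
t 20.35 xy [579.6 102.9 201.9] ang 48.19 r 64.39 Fr -0.7 Ft -3.4 Fz 2.7 w 23.6 [-1.04 -0.18 -0.02]
```

>>> carry_out(series=[[[0, 0, 0, 0, 0, 0, 5], [0, 0, 0, 0, 0, 0, 8], [0, 0, 0, 0, 0, 0, 8.5], [0, 0, 0, 0, 0, 0, 8.5], [0, 0, 0, 0, 0, 0, 8.5]]])

```text
clock: 20.77
eef_pos: [577.3, 105.1, 201.6]
tool_rot: [3.14, -0.001, 0.001]
force: [-0.2, 0.1, -0.4]
width: 82.1
```

```bash
python3 st.py
```

```text
t 20.7667 xy [577.3 105.1 201.6] ang 50.98 r 64.54 Fr -0.0 Ft 0.2 Fz -0.4 w 82.1 [-0.03 -0.09 -0.02]
```

>>> carry_out(series=[[[0, 0, -2, 0, 0, 0, 8.5], [0, 0, -4.5, 0, 0, 0, 8.5], [0, 0, -7.5, 0, 0, 0, 8.5], [0, 0, -10.5, 0, 0, 0, 8.5], [0, 0, -13.0, 0, 0, 0, 8.5]]])

```text
clock: 21.18
eef_pos: [577.7, 105.1, 334.0]
tool_rot: [3.14, -0.002, 0.0]
force: [1.1, 0.6, -0.1]
width: 84.9
```

>>> carry_out(series=[[[-1, 3.5, 0, 0, 0, 0, 8.5], [-2, 7, 0, 0, 0, 0, 8.5], [-3, 10.5, 0, 0, 0, 0, 8.5], [-4, 14, 0, 0, 0, 0, 8.5], [-5, 17.5, 0, 0, 0, 0, 8.5]]])

```text
clock: 21.6
eef_pos: [526.7, -71.4, 332.2]
tool_rot: [3.14, -0.001, 0.001]
force: [-0.4, -0.6, -0.4]
width: 84.7
```

>>> carry_out(series=[[[-1, 3.5, 0, 0, 0, 0, 8.5], [-2, 7, 0, 0, 0, 0, 8.5], [-3, 10.5, 0, 0, 0, 0, 8.5], [-4, 14, 0, 0, 0, 0, 8.5], [-5, 17.5, 0, 0, 0, 0, 8.5]]])

```text
clock: 22.02
eef_pos: [476.8, -246.6, 332.5]
tool_rot: [3.14, -0.001, 0.0]
force: [1.4, -0.4, 0.6]
width: 85.1
```

```bash
python3 - <<'E'
from h import *
s=get_image("side");t=get_image("top");print(read_state()["eef_pos"],read_state()["clock"],read_state()["force"])
crop(t,250,160,120,90,6,"pics/t11.png");crop(s,250,160,120,100,6,"pics/s11.png");cv2.imwrite("pics/s11f.png",s["img"])
E
```

```text
[ 474.24731716 -252.73420327  332.28988414] 22.1167 [-0.68578128 -0.42865743 -0.23869759]
```

View pics/t11.png

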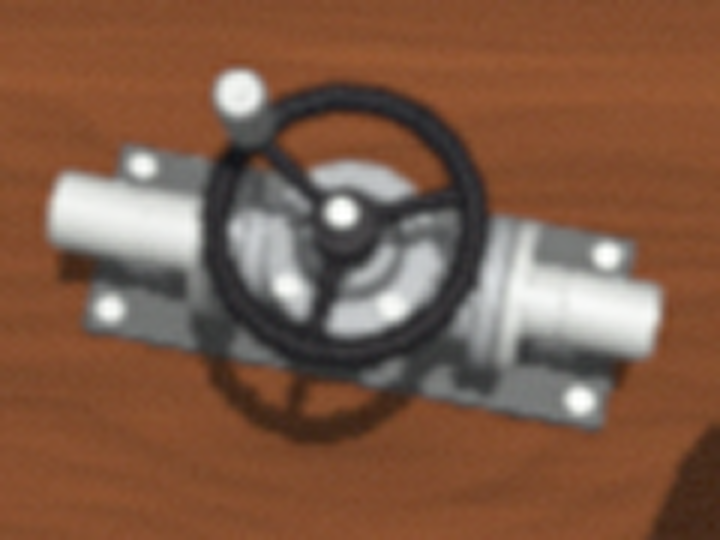

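View pics/s11.png

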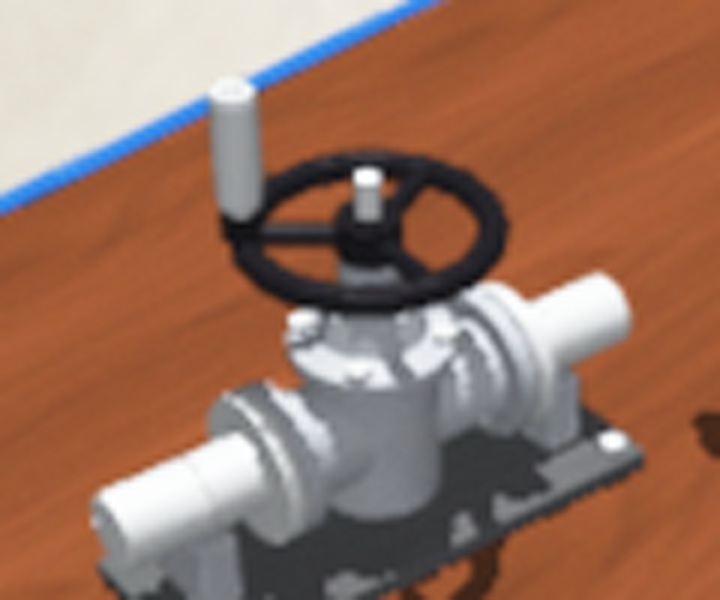

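View pics/s11f.png

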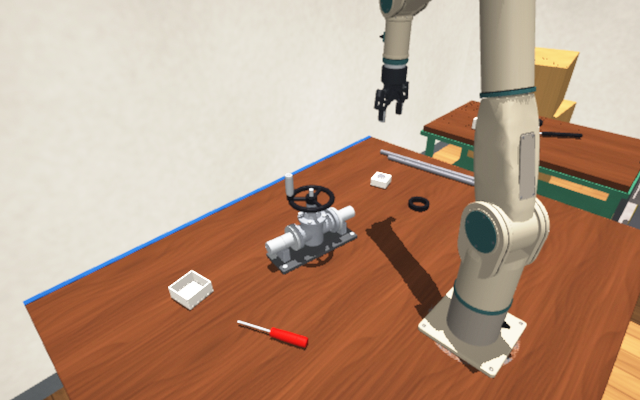

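```bash
python3 - <<'E'
from h import *
t=get_image("top")
g=pix2w(t,290-.05,175.7,280);c=pix2w(t,306.8,195.2,227)
print(g,c,np.degrees(np.arctan2(*(g-c)[1::-1])),np.hypot(*(g-c)[:2]), np.degrees(np.arctan2(*(g-[536.7,54.4,280])[1::-1])))
s=read_state();print(s["clock"],s["qd"].round(3))
E
```

```text
[580.44250429  99.7175282  280.        ] [536.71801952  53.62082326 227.        ] 46.5128569975757 63.535319114692086 46.01316846048181
22.1667 [-0.053 -0.004 -0.069  0.009 -0.029  0.002 -0.014]
```

```bash
python3 -c "
from cell import *
print(finish_job())"
```

```text
the job is handed in; nothing more can be done
None
```

I closed the valve onto its seat, opened it by an estimated one full turn of stem movement, released the wheel and handed the job in at about 22 s. I could not measure the stem height itself, because the cameras are too coarse for 0.2 mm; the result rests on wheel angles and forces.

- **Closing:** The wheel turned freely for about 60°, then ran at a steady 9–10 N along the circle. The load began to rise near −46° of grip angle, which I took as the seat.
- **Too much force at the seat:** I sent two closing steps together, and the force reached about 30 N for a moment, over the 25 N wedging limit. I backed off at once. Measured by wheel angle, the gate went about 15° past the seat, roughly 0.08 mm against the 0.2 mm that would fail. The valve then opened at the normal 9–10 N, so I don't think it wedged.
- **Opening:** The lost motion was about 96°, and load came back on at about 36°. I turned on to about 48°, which is one turn plus the overrun from the seat. My estimate for exactly one turn is a wheel angle of 401–414°. The arm read 408° and the camera afterwards showed 406–407°, against an allowance of ±36°.
- **Final checks:** After release the arm moved clear, with nothing touching and the force reading near zero. In the last side picture the screwdriver, tape, junction box and socket look unmoved.
- **Readings that disagreed:** The reported tool height was about 37 mm lower than the fingertips seen by the camera, so I set the grasp height from the pictures. The sleeve also slipped 1–2 mm in the pads at the force peak, which is 1–2° of wheel angle.

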